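# Pick a bead order from the pocket tray

## Task

Pick the bead order from the pocket tray: put every red bar into the yellow tote and every cracked white bar (black band) into the cardboard reject box, and leave the turquoise bar where it lies in its pocket. Then, once all are sorted, swing the tote's carry handle up as far as it goes, against its end stop, ready to be carried off. Keep both boxes standing upright and leave the glue, jars and tape where they are.

Things in the scene. Friction and masses are not known exactly. Their poses are not given: they have to be found in the camera images.
- tray: pale wooden pocket tray fixed to the bench, 188 (x) x 248 (y) x 16 mm. Origin: centre of its underside. Eight pockets 68 (x) x 28 (y) mm, 8 mm deep (floor 8 mm above the bench), centred at x = -42, +42 and y = -90, -30, 30, 90 mm. A bar in a pocket is centred 20 mm above the bench, stands 16 mm out of the tray, and is 36 mm from its neighbours across its width
- r1: whole red bead bar, wanted for the order, 64 mm long and 24 x 24 mm in section, 30 g, flat-sided. Origin at its centre, x along its length. Starts flat in one of the tray's pockets (any one); may be absent
- r2: whole red bead bar, wanted for the order, 64 mm long and 24 x 24 mm in section, 30 g, flat-sided. Origin at its centre, x along its length. Starts flat in one of the tray's pockets (any one); may be absent
- r3: whole red bead bar, wanted for the order, 64 mm long and 24 x 24 mm in section, 30 g, flat-sided. Origin at its centre, x along its length. Starts flat in one of the tray's pockets (any one); may be absent
- r4: whole red bead bar, wanted for the order, 64 mm long and 24 x 24 mm in section, 30 g, flat-sided. Origin at its centre, x along its length. Starts flat in one of the tray's pockets (any one); may be absent
- c1: cracked white bead bar: off-white with a black crack band round its middle, a reject, 64 mm long and 24 x 24 mm in section, 30 g, flat-sided. Origin at its centre, x along its length. Starts flat in one of the tray's pockets (any one); may be absent
- c2: cracked white bead bar: off-white with a black crack band round its middle, a reject, 64 mm long and 24 x 24 mm in section, 30 g, flat-sided. Origin at its centre, x along its length. Starts flat in one of the tray's pockets (any one); may be absent
- c3: cracked white bead bar: off-white with a black crack band round its middle, a reject, 64 mm long and 24 x 24 mm in section, 30 g, flat-sided. Origin at its centre, x along its length. Starts flat in one of the tray's pockets (any one); may be absent
- k1: turquoise bead bar, to be left in its pocket, 64 mm long and 24 x 24 mm in section, 30 g, flat-sided. Origin at its centre, x along its length. Starts flat in one of the tray's pockets (any one); always present
- tote: loose yellow open tote, 150 (x) x 180 (y) x 70 mm high outside, walls 6 mm, floor 6 mm, 0.75 kg. Origin at the centre of its underside, z up. Its carry handle is hinged across its middle; folded, the handle lies out over the tote's -x side and leaves the mouth free
- bail (a joint): angle of the tote's carry handle: 0 = folded level, out over the tote's -x side; grows as it swings up; 1.6 = fully up (just past vertical), at its end stop. The stiff hinge (0.15 N m, about 2 N at the grip) stays where it is left; starts at 0 to 0.5. Hinge line: along the tote's y, above its centre, 58 mm above its underside
- bail_grip (a point): middle of the handle's blue round grip: 16 mm thick, 110 mm long along the tote's y, 125 mm from the hinge line; at joint 0 it is 50 mm clear of the tote's wall. The grip turns with the handle (it can turn between gripping fingers)
- scrap: loose brown cardboard reject box, open, 140 (x) x 160 (y) x 60 mm high outside, walls and floor 5 mm, 0.45 kg. Origin at the centre of its underside, z up
- glue: bystander: white glue bottle, 52 mm wide, 130 mm tall, origin under its centre
- jar: bystander: green jar, 60 mm wide, 60 mm tall, origin under its centre, beyond the tray
- tape: bystander: blue tape roll lying flat, 90 mm wide, 25 mm tall, origin under its centre, beyond the tray
- paint: bystander: red paint jar, 56 mm wide, 75 mm tall, origin under its centre
There are look-alikes about, which are no part of the job. What is shaped like the c2 but pink is not meant.

How it is judged:
On the way, in this order (a step that is already met when the one before it is completed fails the run):
1. all red bars lie in the tote and all cracked white bars in the reject box, with the handle not yet fully up (x of r1 in the frame of tote between -0.069 and 0.069 m and y of r1 in the frame of tote between -0.084 and 0.084 m and z of r1 in the frame of tote between 0 and 0.07 m and linear speed of each of r1, r2, r3, r4, c1, c2, c3 below 0.1 m/s and x of r2 in the frame of tote between -0.069 and 0.069 m and y of r2 in the frame of tote between -0.084 and 0.084 m and z of r2 in the frame of tote between 0 and 0.07 m and x of r3 in the frame of tote between -0.069 and 0.069 m and y of r3 in the frame of tote between -0.084 and 0.084 m and z of r3 in the frame of tote between 0 and 0.07 m and x of r4 in the frame of tote between -0.069 and 0.069 m and y of r4 in the frame of tote between -0.084 and 0.084 m and z of r4 in the frame of tote between 0 and 0.07 m and x of c1 in the frame of scrap between -0.065 and 0.065 m and y of c1 in the frame of scrap between -0.075 and 0.075 m and z of c1 in the frame of scrap between 0 and 0.06 m and x of c2 in the frame of scrap between -0.065 and 0.065 m and y of c2 in the frame of scrap between -0.075 and 0.075 m and z of c2 in the frame of scrap between 0 and 0.06 m and x of c3 in the frame of scrap between -0.065 and 0.065 m and y of c3 in the frame of scrap between -0.075 and 0.075 m and z of c3 in the frame of scrap between 0 and 0.06 m and value of joint bail below 1.5 rad), for 0.2 s.
2. the carry handle is swung up to its end stop (value of joint bail above 1.5 rad), for 0.2 s.
At the end, for the whole second after the job is handed in: Every red bar present lies at rest inside the yellow tote (its centre below the rim), every cracked white bar inside the reject box, the handle is above 1.5 rad (stop at 1.6), both boxes stand upright (within 0.1 rad), and the turquoise bar is within 15 mm of where it started (x of r1 in the frame of tote between -0.069 and 0.069 m and y of r1 in the frame of tote between -0.084 and 0.084 m and z of r1 in the frame of tote between 0 and 0.07 m and linear speed of each of r1, r2, r3, r4, c1, c2, c3, tote below 0.1 m/s and x of r2 in the frame of tote between -0.069 and 0.069 m and y of r2 in the frame of tote between -0.084 and 0.084 m and z of r2 in the frame of tote between 0 and 0.07 m and x of r3 in the frame of tote between -0.069 and 0.069 m and y of r3 in the frame of tote between -0.084 and 0.084 m and z of r3 in the frame of tote between 0 and 0.07 m and x of r4 in the frame of tote between -0.069 and 0.069 m and y of r4 in the frame of tote between -0.084 and 0.084 m and z of r4 in the frame of tote between 0 and 0.07 m and x of c1 in the frame of scrap between -0.065 and 0.065 m and y of c1 in the frame of scrap between -0.075 and 0.075 m and z of c1 in the frame of scrap between 0 and 0.06 m and x of c2 in the frame of scrap between -0.065 and 0.065 m and y of c2 in the frame of scrap between -0.075 and 0.075 m and z of c2 in the frame of scrap between 0 and 0.06 m and x of c3 in the frame of scrap between -0.065 and 0.065 m and y of c3 in the frame of scrap between -0.075 and 0.075 m and z of c3 in the frame of scrap between 0 and 0.06 m and value of joint bail above 1.5 rad and angle between each of tote, scrap's own z axis and vertical below 0.1 rad and distance of k1 from where it was at the start of the episode below 0.015 m); the robot touches nothing.
It fails at once if a bystander (glue, jar, tape or paint) was moved more than 5 cm (distance of any of glue, jar, tape, paint from where it was at the start of the episode above 0.05 m).
Of r1, r2, r3, r4 only 3 to 4 are there at a start; the rules pass over those that are not, and their reading is None.
Of c1, c2, c3 only 2 to 3 are there at a start; the rules pass over those that are not, and their reading is None.
At some moment in a run one of tote, scrap may be knocked a few centimetres aside while the robot is not near it.
Once in a run the grip may slacken for a moment while it holds something.
It also fails if it takes over 210 s, if anything falls off the work surface, if the arm or the gripper's body presses on something with over 40 N, if the wrist force passes 120 N, or if a joint passes its speed limit or range.

## Robot

A 6-joint arm with a two-finger parallel gripper is mounted at the origin on the work surface. World frame = base frame: x ahead of the robot, y to its left, z up, the work surface at z = 0. Lengths are in m, angles in rad, forces in N, time in s.
With the tool pointing down it reaches from about 0.4 to 0.825 m from the base axis. Payload 7 kg.
Tool frame: the origin (TCP) lies at the centre of the arm's flange, where the gripper is bolted on; the fingertips stand 178 mm ahead of it and the grasp point (between the pads) lies 159 mm ahead of it; x points along the fingers, y is the direction in which the jaws open and shut, and the axes are right-handed (so a half turn about x gives the same grasp; the last joint's range is limited). The gripper opens to 88 mm and grips with 3 to 60 N. Pads are 19 mm wide; open, the fingers measure 130 mm over their backs; the gripper's body (78 mm by 193 mm) begins 47 mm behind the grasp point.
Start: joints at [1.473, 0.359, 0.012, 0, -1.224, -0.288], TCP at [0.254, 0.625, 0.405] pointing down, gripper open.
Joint ranges: [-3.07, 3.07], [-1.43, 2.12], [-1.02, 1.25], [-3.03, 1.67], [-3.05, -0], [-3.03, 3.03]. Speed limits (rad/s): [2.39, 2.39, 3.01, 3.14, 3.14, 3.14].

## Interface

Orientations are given as [roll, pitch, yaw] about the fixed x, y, z axes, in that order (R = Rz(yaw) Ry(pitch) Rx(roll)).
In Python, from station import status, viewer, arm gives the robot as it stands. The module is installed in compiled form; this text tells all that it offers.
- The arm moves only by the tool apply_moves, never from a script. Its argument "commands" is a list of rows, each an object of numbers: "dx", "dy", "dz": the shift along the world's x, y, z in mm; "spin": the turn about the world's z in degrees; "hand": the closure, from 0 (fully open) to 1 (shut). A call has exactly 5 rows; each row shifts and turns the commanded pose from where the row before left it; what a row does not reach is not made up. A row lasts 1/8 s, in which the tool goes at most 62.5 mm and 10.7 degrees, less where a joint would pass 70% of its speed; a pose out of reach is approached as far as the arm can. A call is refused whole if a number of a shift passes 62.5 or a number of a turn 10.7, either way. A call with a gripper value outside its range is refused whole. The fingers move at their own pace and stop on an object; "grip_force" is the grip in N (left out, the last holds). Time passes only in rows, so rows that do not move let the fingers close, or fill a call up. It gives the time, the measured TCP pose, the force and the opening at its end, in the units of the state.
- status.get_state(): the state, without advancing time (a new reading comes with each control period).
- viewer.grab_frame(name): name is "scene" or "top" or "wrist"; returns the picture (480x640x3 uint8, red, green, blue); there is no depth.
- viewer.camera_info(name): a dict with "fx", "fy", "cx", "cy" (pixels), "eye" and "attitude" of the camera in the world; the wrist camera has in their place "T_tool_cam" (4x4, takes a point from camera to tool coordinates, whose origin is the TCP and whose axes are the tool frame's). Camera axes: x right, y up, looking along -z (the intrinsics and any distortion apply to the point x, -y, -z); pixel columns grow to the right and rows downward; lengths in m; the calibration is good to about 2 mm. A picture is of the moment at which its call begins: read the wrist's pose just before it. camera_info takes no time and is no camera call.
- arm.job_done(): hands the job in, once; it reports no verdict.
The state is a dict: "t": time; "q": joint angles; "qd": joint speeds; "joint_efforts": joint torques, N m; "eef_pos": TCP position; "ee_rot": TCP orientation; "force": force on the tool from outside, world axes, zero at the start; "moment": the same for the moment, N m; "width": finger opening in m.
Only numpy, scipy, OpenCV 4.12 (cv2) and the standard library are available. Lean on these libraries where they do the work, as an engineer would, in place of code of your own. Each camera call takes 0.05 s, during which the arm holds its last target.

## Working session

There is one attempt and no reset: what is moved stays moved. The work goes in short steps, Python scripts to look and compute and a tool call to move; the robot and the scene stay as the last step left them, time stands still between calls to the robot, and variables do not carry over. Pictures are saved under pics/ and viewed, and the job is handed in when it is done.

Besides the shell and the picture viewer there is one more tool, called as name(argument=value, ...) on one line, values as JSON. apply_moves: Moves the arm, as the interface text tells. Its arguments: {"type":"object","properties":{"commands":{"type":"array","items":{"type":"object","properties":{"dx":{"type":"number"},"dy":{"type":"number"},"dz":{"type":"number"},"spin":{"type":"number"},"hand":{"type":"number"}}}},"grip_force":{"type":"number"}},"required":["commands"]}

```bash
mkdir -p pics
python3 - <<'E'
from station import status, viewer
import cv2
s=status.get_state(); print(s)
for n in ("scene","top","wrist"):
    im=viewer.grab_frame(n); cv2.imwrite(f"pics/a_{n}.png",im[:,:,::-1]); print(n,viewer.camera_info(n))
E
```

```text
{'t': 0.0, 'q': array([ 1.47307904e+00,  3.59428514e-01,  1.10596696e-02, -3.23413015e-04,
       -1.22410778e+00, -2.88089736e-01]), 'qd': array([ 0.00104153,  0.00144717, -0.00078743, -0.00152163,  0.00043648,
       -0.00127319]), 'joint_efforts': array([ 1.87458012e-03, -5.82719529e+01,  2.93049413e+01,  6.99699953e+00,
        7.22914396e-03, -1.47234255e-04]), 'eef_pos': array([0.2539471 , 0.62520819, 0.40370068]), 'ee_rot': array([ 1.67991138,  1.56908874, -1.84759844]), 'force': array([ 0.25449522, -0.51404986,  0.18886778]), 'moment': array([ 0.01679884,  0.02389309, -0.00500637]), 'width': 0.08779559939982261}
scene {'fx': 489.6654350540999, 'fy': 489.6654350540999, 'cx': 311.66665777246936, 'cy': 238.08736904377872, 'eye': array([0.93614199, 0.28012175, 0.75747572]), 'attitude': array([0.61757293, 0.01182619, 2.12946679])}
top {'fx': 562.6178422549017, 'fy': 562.6178422549017, 'cx': 318.17111989801964, 'cy': 227.94454688321835, 'eye': array([0.46487158, 0.01989272, 1.18120769]), 'attitude': array([ 0.04167508, -0.03098522, -1.5741489 ])}
wrist {'fx': 335.9298952018257, 'fy': 335.9298952018257, 'cx': 319.9801277470317, 'cy': 239.3467051581262, 'T_tool_cam': array([[-4.00578577e-04,  2.73957034e-01, -9.61741848e-01,
         2.07805771e-02],
       [ 9.99999847e-01, -2.56469609e-04, -4.89570221e-04,
        -2.11108236e-04],
       [-3.80778762e-04, -9.61741898e-01, -2.73956890e-01,
        -7.35099609e-02],
       [ 0.00000000e+00,  0.00000000e+00,  0.00000000e+00,
         1.00000000e+00]])}
```

View pics/a_top.png

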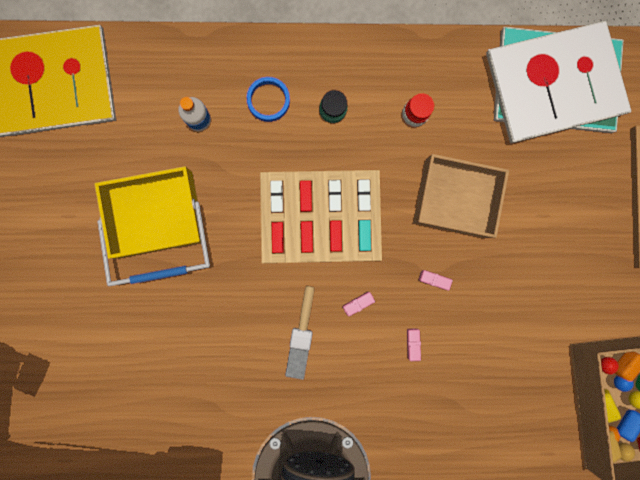

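View pics/a_scene.png

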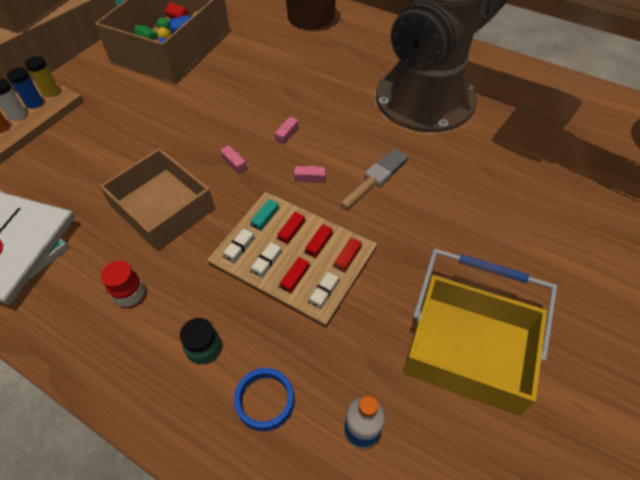

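View pics/a_wrist.png

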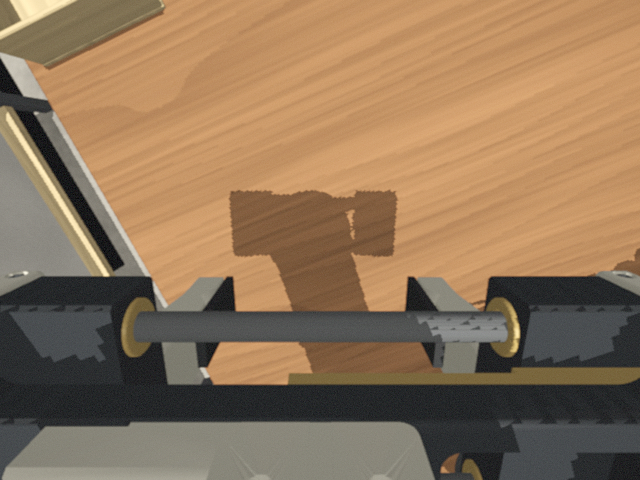

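```bash
cat > h.py <<'E'
import numpy as np, cv2
from station import status, viewer
from scipy.spatial.transform import Rotation as Ro
def cam(n):
    c=viewer.camera_info(n)
    if n=='wrist':
        s=status.get_state(); T=np.eye(4); T[:3,:3]=Ro.from_euler('xyz',s['ee_rot']).as_matrix(); T[:3,3]=s['eef_pos']
        M=T@np.array(c['T_tool_cam']); return c,M[:3,:3],M[:3,3]
    return c,Ro.from_euler('xyz',c['attitude']).as_matrix(),np.array(c['eye'])
def ray(C,u,v):
    c,R,e=C; d=R@np.array([(u-c['cx'])/c['fx'],-(v-c['cy'])/c['fy'],-1.]); return e,d
def onz(C,uv,z):
    e,d=ray(C,*uv); return e+d*(z-e[2])/d[2]
def proj(C,p):
    c,R,e=C; q=R.T@(np.array(p)-e); return np.array([c['cx']+c['fx']*q[0]/-q[2], c['cy']-c['fy']*q[1]/-q[2]])
def tri(C1,a,C2,b):
    e1,d1=ray(C1,*a); e2,d2=ray(C2,*b); A=np.c_[d1,-d2]; x=np.linalg.lstsq(A,e2-e1,rcond=None)[0]
    p,q=e1+d1*x[0],e2+d2*x[1]; return (p+q)/2, np.linalg.norm(p-q)
def toolyaw():
    s=status.get_state(); R=Ro.from_euler('xyz',s['ee_rot']).as_matrix(); return R
def blobs(m,amin=30):
    n,l,st,ce=cv2.connectedComponentsWithStats(m.astype(np.uint8))
    return [(ce[i],st[i],l==i) for i in range(1,n) if st[i][4]>=amin]
def grab(n,name=None):
    C=cam(n); im=viewer.grab_frame(n)
    if name: cv2.imwrite('pics/'+name+'.png',im[:,:,::-1])
    return C,im,cv2.cvtColor(im,cv2.COLOR_RGB2HSV)
E
python3 - <<'E'
from h import *
print(toolyaw().round(3))
C,im,hsv=grab('top')
H,S,V=[hsv[...,i].astype(int) for i in range(3)]
roi=np.zeros(H.shape,bool); roi[165:270,255:390]=1
for nm,m in (('red',((H<8)|(H>172))&(S>150)&(V>60)),('turq',(H>75)&(H<100)&(S>100)),('white',(S<60)&(V>150))):
    for c,st,mm in blobs(m&roi,40):
        p=onz(C,c,.032); r=cv2.minAreaRect(np.argwhere(mm)[:,::-1].astype(np.float32))
        print(nm,c.round(1),st[:],p.round(4))
t=roi&(S<140)&(V>120)
# tray outline
m=((H>5)&(H<30)&(V>150)&(S<130)&roi)
m=cv2.morphologyEx(m.astype(np.uint8),cv2.MORPH_CLOSE,np.ones((25,25)))
c=max(cv2.findContours(m,0,2)[0],key=cv2.contourArea); r=cv2.minAreaRect(c); b=cv2.boxPoints(r); print(b)
P=np.array([onz(C,x,.016) for x in b]); print(P.round(4),P.mean(0))
for nm,m,z in (('blue',(H>100)&(H<125)&(S>140)&(V>60),.05),):
    for c,st,mm in blobs(m,100): print(nm,c,st)
m=((H>20)&(H<33)&(S>180)&(V>60))
for c,st,mm in blobs(m,500): print('yel',c,st, cv2.boxPoints(cv2.minAreaRect(np.argwhere(mm)[:,::-1].astype(np.float32))).round(1).tolist())
big=np.hstack([cv2.resize(im[150:300,80:230],(400,400),interpolation=2),cv2.resize(im[130:280,390:540],(400,400),interpolation=2)])
cv2.imwrite('pics/b.png',big[:,:,::-1])
E
```

```text
[[-0.    -0.376 -0.926]
 [-0.001 -0.926  0.376]
 [-1.     0.001 -0.   ]]
red [305.5 196. ] [300 181  12  31 369] [0.5783 0.0099 0.032 ]
red [306.4 236.5] [301 221  12  32 375] [0.4952 0.0082 0.032 ]
red [335.5 235.6] [330 220  12  32 374] [ 0.497  -0.0513  0.032 ]
red [277.1 237.1] [271 222  13  31 357] [0.4941 0.0679 0.032 ]
turq [364.4 235.2] [359 220  12  31 360] [ 0.4975 -0.1106  0.032 ]
white [363.6 185.4] [358 179  12  13 144] [ 0.6001 -0.1097  0.032 ]
white [275.5 186.4] [270 180  12  13 139] [0.598  0.0713 0.032 ]
white [334.5 185.5] [329 180  12  12 143] [ 0.5998 -0.0497  0.032 ]
white [334.6 202.5] [329 195  12  16 190] [ 0.5649 -0.0497  0.032 ]
white [364.4 202.5] [359 195  12  16 187] [ 0.5648 -0.1111  0.032 ]
white [276.5 203.5] [271 196  12  16 189] [0.563  0.0692 0.032 ]
[[258.92093 171.75804]
 [379.33707 168.82106]
 [381.56357 260.10822]
 [261.14743 263.04517]]
[[ 0.6303  0.1063  0.016 ]
 [ 0.6368 -0.1447  0.016 ]
 [ 0.4463 -0.1478  0.016 ]
 [ 0.4412  0.1015  0.016 ]] [ 0.53863484 -0.02119378  0.016     ]
blue [267.70761246  97.95155709] [247  78  42  43 578]
blue [157.70933333 274.53333333] [130 266  57  17 375]
blue [622.59217877 383.93296089] [614 377  19  14 179]
blue [629.72407045 425.3776908 ] [617 410  23  32 511]
yel [54.26824009 81.17167845] [   0   27  112  106 8347] [[-12.600000381469727, 41.599998474121094], [98.5, 26.100000381469727], [111.0999984741211, 117.0], [0.10000000149011612, 132.5]]
yel [147.7398529 211.8827295] [  95  166  105   93 7342] [[93.80000305175781, 182.60000610351562], [190.1999969482422, 164.6999969482422], [204.39999389648438, 241.39999389648438], [108.0, 259.29998779296875]]
```

View pics/b.png

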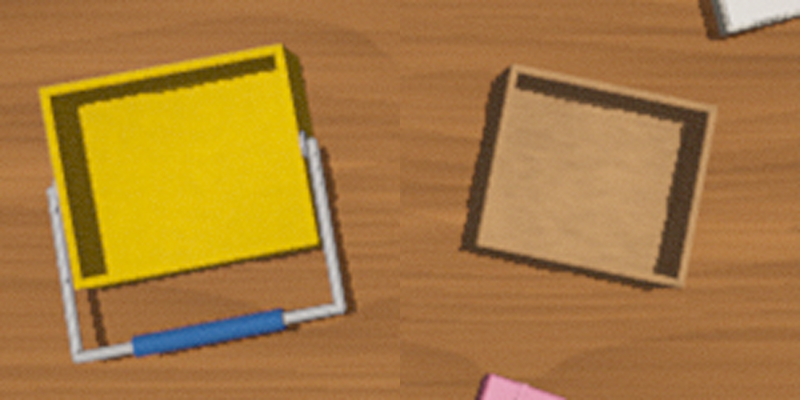

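```bash
cat >> h.py <<'E'
def pose4(C,cs,z,ax):  # corners ordered (+x+y),(+x-y),(-x-y),(-x+y) 
    P=np.array([onz(C,c,z)[:2] for c in cs]); c=P.mean(0)
    xv=(P[0]+P[1]-P[2]-P[3])/2; yv=(P[0]+P[3]-P[1]-P[2])/2
    print('centre',c.round(4),'x',np.linalg.norm(xv).round(4),np.degrees(np.arctan2(xv[1],xv[0])).round(2),'y',np.linalg.norm(yv).round(4),np.degrees(np.arctan2(-yv[0],yv[1])).round(2))
    return c
def blue(n,C,hsv):
    H,S,V=[hsv[...,i].astype(int) for i in range(3)]
    return [(c,st,m) for c,st,m in blobs((H>100)&(H<125)&(S>140)&(V>50),80)]
E
python3 - <<'E'
from h import *
C=cam('top')
pose4(C,[(95.75,183),(186.9,166.5),(200.75,241.5),(109.3,258.4)],.07,0)
pose4(C,[(432.4,154.4),(508.1,170.1),(496.1,237.3),(418.1,222.6)],.06,0)
Cs,im,hs=grab('scene'); 
for c,st,m in blue('scene',Cs,hs): print(c,st)
C,im,ht=grab('top')
a=[c for c,st,m in blue('top',C,ht) if abs(c[0]-157)<30 and abs(c[1]-274)<30][0]
b=[c for c,st,m in blue('scene',Cs,hs) if abs(c[0]-492)<20 and abs(c[1]-268)<20][0]
print(tri(C,a,Cs,b))
for p in ((.76,.25,0),): print(proj(C,p))
for u in ((195,112),(268,98),(333,105),(418,110)): print(onz(C,u,.05))
E
```

```text
centre [0.5426 0.3186] x 0.1505 10.72 y 0.1802 10.43
centre [ 0.5754 -0.3089] x 0.1399 -11.83 y 0.1589 -11.18
[177.13772455  22.20958084] [169  16  21  16 167]
[28.33256881 93.49082569] [ 13  79  29  28 436]
[263.46419545 398.52653749] [ 235  369   59   61 1187]
[359.98039216 439.96732026] [346 427  32  19 153]Traceback (most recent call last):
  File "<stdin>", line 9, in <module>
IndexError: list index out of range
```

apply_moves(commands=[{"dx": 24, "dy": -56, "dz": 0, "spin": 4.6, "hand": 0.5}, {"dx": 24, "dy": -56, "dz": 0, "spin": 4.6, "hand": 0.5}, {"dx": 24, "dy": -56, "dz": 0, "spin": 4.6, "hand": 0.5}, {"dx": 24, "dy": -56, "dz": 0, "spin": 4.6, "hand": 0.5}, {"dx": 24, "dy": -56, "dz": 0, "spin": 4.8, "hand": 0.5}])

```text
t: 0.92
eef_pos: [0.3744, 0.3434, 0.4049]
ee_rot: [-2.195, 1.57, 0.969]
force: [0.5, -0.1, 0.1]
width: 0.0456
```

apply_moves(commands=[{"dx": 24, "dy": -56, "dz": -30, "spin": 0, "hand": 0.5}, {"dx": 24, "dy": -56, "dz": -30, "spin": 0, "hand": 0.5}, {"dx": 24, "dy": -56, "dz": -30, "spin": 0, "hand": 0.5}, {"dx": 24, "dy": -56, "dz": -20, "spin": 0, "hand": 0.5}, {"dx": 24, "dy": -53, "dz": 0, "spin": 0, "hand": 0.5}])

```text
t: 1.55
eef_pos: [0.4876, 0.0812, 0.3011]
ee_rot: [0.444, 1.569, -2.678]
force: [0.5, 1.3, -0.0]
width: 0.0435
```

Run:
```python
from h import *
s=status.get_state(); print(s['eef_pos'],s['width'],s['force']); R=toolyaw(); print(R.round(3),np.degrees(np.arctan2(R[1,1],R[0,1])))
C,im,h=grab('wrist','w1'); print(proj(C,(.4945,.0683,.032)),C[2])
C,im,h=grab('scene','s1')
```

```text
[0.48758591 0.08116008 0.30108215] 0.043474444402788685 [ 0.54515469  1.3314184  -0.02447475]
[[-0.002  0.019 -1.   ]
 [-0.001 -1.    -0.019]
 [-1.     0.001  0.002]] -88.89109351061411
[336.92046641 233.87043929] [0.56116253 0.08298187 0.28015031]
```

View pics/w1.png

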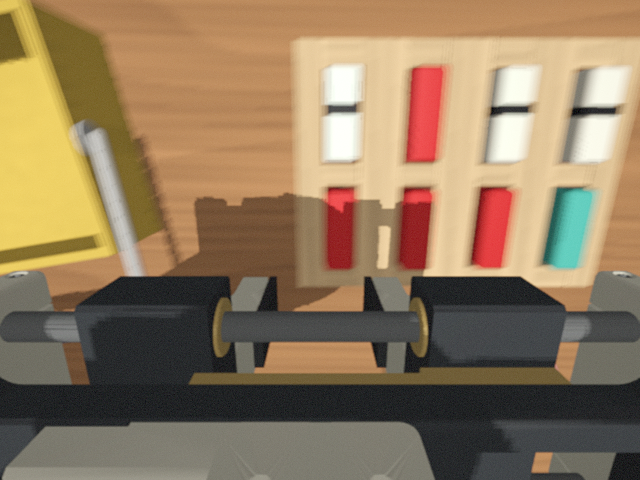

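apply_moves(commands=[{"hand": 0.5}, {"hand": 0.5}, {"hand": 0.5}, {"hand": 0.5}, {"hand": 0.5}])

```text
invalid input at $.commands[0]: expected keys dx, dy, dz, spin, hand
```

Run:
```python
from h import *
s=status.get_state(); print(s['eef_pos'],s['width'])
C,im,hsv=grab('wrist','w2')
H,S,V=[hsv[...,i].astype(int) for i in range(3)]
roi=np.zeros(H.shape,bool); roi[30:275,285:640]=1
for nm,m in (('red',((H<8)|(H>172))&(S>150)&(V>60)),('turq',(H>75)&(H<100)&(S>100)),('black',(V<45))):
    for c,st,mm in blobs(m&roi,60):
        r=cv2.minAreaRect(np.argwhere(mm)[:,::-1].astype(np.float32))
        print(nm,c.round(1),st[:], onz(C,c,.032).round(4))
```

```text
[0.48871838 0.07898504 0.30180018] 0.043791741909936746
red [414.6 116.9] [ 394   70   43   96 3503] [0.5809 0.0141 0.032 ]
red [482.7 229. ] [ 460  189   47   82 3035] [ 0.501  -0.0454  0.032 ]
red [332.  230.9] [ 316  190   33   83 2527] [0.4979 0.0699 0.032 ]
red [407.  230.3] [ 389  190   38   83 2755] [0.4992 0.0124 0.032 ]
turq [558.4 229. ] [ 532  190   55   81 3273] [ 0.5018 -0.1033  0.032 ]
black [482.3 113.7] [477 109  12  10  84] [ 0.5837 -0.0328  0.032 ]
black [568.3 113.7] [558 110  33  10 162] [ 0.5845 -0.0929  0.032 ]
```

View pics/w2.png

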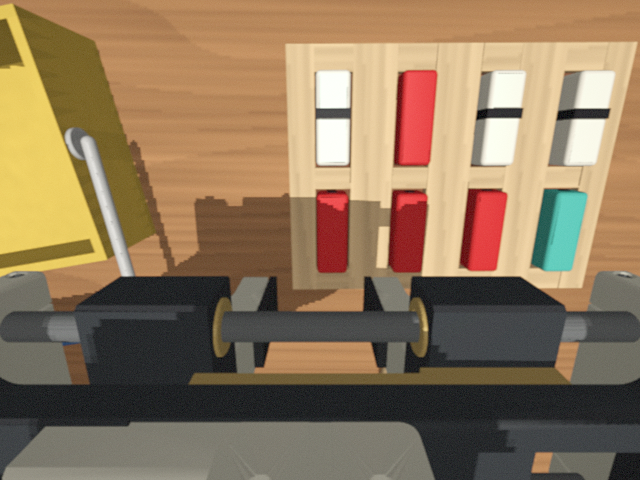

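apply_moves(commands=[{"dx": 0, "dy": 0, "dz": -30, "spin": 0, "hand": 0.5}, {"dx": 0, "dy": 0, "dz": -30, "spin": 0, "hand": 0.5}, {"dx": 0, "dy": 0, "dz": -10, "spin": 0, "hand": 0.5}, {"dx": 0, "dy": 0, "dz": 0, "spin": 0, "hand": 0.5}, {"dx": 0, "dy": 0, "dz": 0, "spin": 0, "hand": 0.5}], grip_force=25)

```text
t: 2.33
eef_pos: [0.4881, 0.0838, 0.2334]
ee_rot: [-2.72, 1.569, 0.441]
force: [0.2, 0.3, 0.7]
width: 0.0441
```

Run:
```python
from h import *
s=status.get_state(); print(s['eef_pos'],s['width'],s['qd']); R=toolyaw();print(np.degrees(np.arctan2(R[1,1],R[0,1])))
C,im,hsv=grab('wrist','w3')
C,im,hsv=grab('scene','s3')
s=status.get_state(); print(s['eef_pos'],s['width'],s['qd'])
```

```text
[0.48809269 0.08377437 0.23339009] 0.044145624303913444 [-0.00359257 -0.00513238 -0.00064078  0.00011116  0.00450533  0.00247753]
-88.85822118365152
[0.48801845 0.08357086 0.23338796] 0.04375971883417874 [-0.00377972  0.00052773 -0.00433922 -0.00083993  0.00274859  0.00066468]
```

View pics/s3.png

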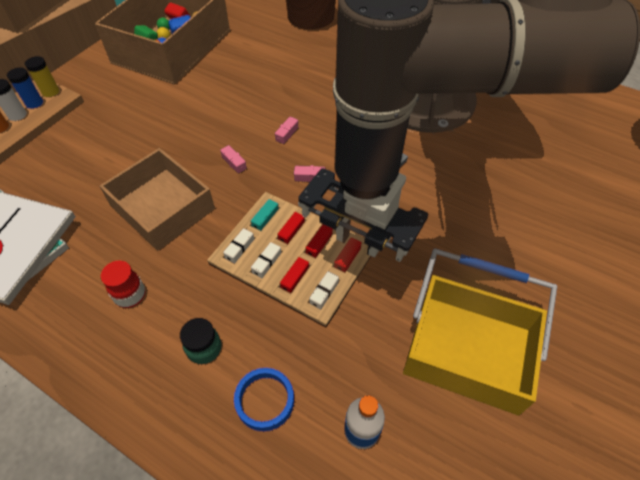

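View pics/w3.png

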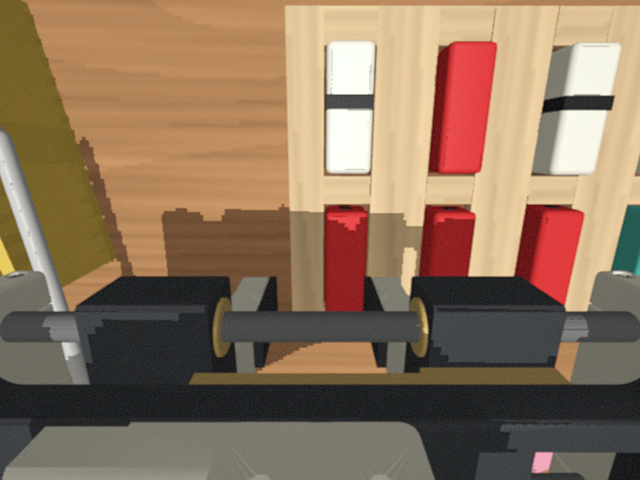

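Run:
```python
from h import *
C=cam('wrist')
for u in ((350,105),(327,105),(374,105),(350,42),(350,170),(345,207),(327,207),(365,207),(470,42),(447,210),(548,207),(585,43)): print(u,onz(C,u,.032).round(4))
```

```text
(350, 105) [0.5809 0.0708 0.032 ]
(327, 105) [0.5807 0.0823 0.032 ]
(374, 105) [0.5812 0.0587 0.032 ]
(350, 42) [0.6091 0.072  0.032 ]
(350, 170) [0.5489 0.0694 0.032 ]
(345, 207) [0.5291 0.0712 0.032 ]
(327, 207) [0.5289 0.081  0.032 ]
(365, 207) [0.5293 0.0603 0.032 ]
(470, 42) [0.6102 0.0145 0.032 ]
(447, 210) [0.5285 0.0155 0.032 ]
(548, 207) [ 0.5313 -0.0392  0.032 ]
(585, 43) [ 0.6109 -0.0407  0.032 ]
```

apply_moves(commands=[{"dx": 8, "dy": -14, "dz": 0, "spin": 0, "hand": 0.53}, {"dx": 0, "dy": 0, "dz": -5, "spin": 0, "hand": 0.53}, {"dx": 0, "dy": 0, "dz": -10, "spin": 0, "hand": 0.53}, {"dx": 0, "dy": 0, "dz": -5, "spin": 0, "hand": 0.53}, {"dx": 0, "dy": 0, "dz": 0, "spin": 0, "hand": 0.53}])

```text
t: 3.05
eef_pos: [0.4954, 0.0691, 0.2116]
ee_rot: [0.491, 1.569, -2.631]
force: [0.8, -0.3, -0.7]
width: 0.0414
```

apply_moves(commands=[{"dx": 0, "dy": 0, "dz": -10, "spin": 0, "hand": 0.53}, {"dx": 0, "dy": 0, "dz": -5, "spin": 0, "hand": 0.53}, {"dx": 0, "dy": 0, "dz": 0, "spin": 0, "hand": 0.53}, {"dx": 0, "dy": 0, "dz": 0, "spin": 0, "hand": 1}, {"dx": 0, "dy": 0, "dz": 0, "spin": 0, "hand": 1}])

```text
t: 3.68
eef_pos: [0.4957, 0.0692, 0.1976]
ee_rot: [-2.681, 1.57, 0.479]
force: [-0.1, -0.3, -0.8]
width: 0.0264
```

apply_moves(commands=[{"dx": 0, "dy": 0, "dz": 0, "spin": 0, "hand": 1}, {"dx": 0, "dy": 0, "dz": 30, "spin": 0, "hand": 1}, {"dx": 0, "dy": 0, "dz": 40, "spin": 0, "hand": 1}, {"dx": 0, "dy": 0, "dz": 40, "spin": 0, "hand": 1}, {"dx": 0, "dy": 30, "dz": 30, "spin": 0, "hand": 1}])

```text
t: 4.3
eef_pos: [0.4955, 0.0984, 0.3393]
ee_rot: [-2.638, 1.569, 0.521]
force: [1.1, 0.2, -1.1]
width: 0.024
```

Run:
```python
from h import *
C,im,h=grab('top','t4'); Cs,ims,hs=grab('scene','s4')
print(h[274,157],hs[268,492],h[98,250])
a=[c for c,st,m in blue('top',C,h) if abs(c[0]-157)<30 and abs(c[1]-274)<30]
H,S,V=[hs[...,i].astype(int) for i in range(3)]
m=(H>105)&(H<130)&(S>90)&(V>40); m[:240]=0;m[300:]=0;m[:,:430]=0
b=[c for c,st,mm in blobs(m,40)]
print(a,b)
if a and b: print(tri(C,a[0],Cs,b[0]))
print(onz(C,a[0],.058),onz(C,a[0],.1))
```

```text
[ 15  67 137] [111 113 117] [108 184 205]
[] [array([506.47813411, 271.55393586])]Traceback (most recent call last):
  File "<stdin>", line 10, in <module>
IndexError: list index out of range
```

View pics/t4.png

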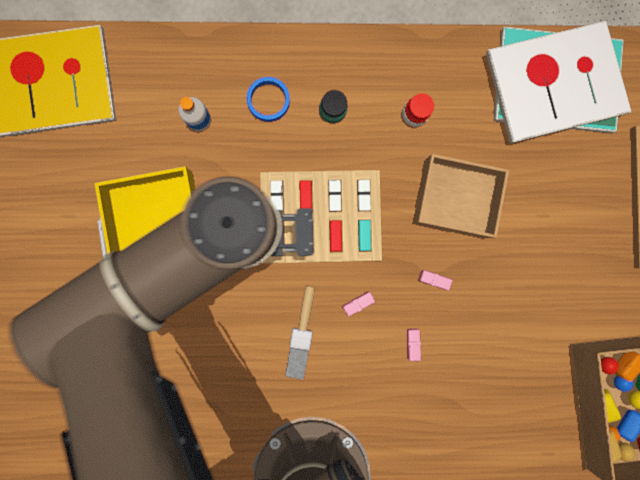

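Run:
```python
from h import *
C=cam('top');Cs=cam('scene')
im=cv2.imread('pics/s3.png'); cv2.imwrite('pics/s3c.png',cv2.resize(im[220:430,380:590],(630,630),interpolation=2))
hs=cv2.cvtColor(im,cv2.COLOR_BGR2HSV); H,S,V=[hs[...,i].astype(int) for i in range(3)]
m=(H>105)&(H<130)&(S>130)&(V>40); m[:240]=0;m[300:]=0;m[:,:430]=0
for c,st,mm in blobs(m,40):
  print(c,st,tri(C,(157.7,274.5),Cs,c))
```

```text
[516.68992248 274.37209302] [503 269  25  12 129] (array([0.41617638, 0.31960695, 0.06370669]), np.float64(0.037311003853368))
```

View pics/s3c.png

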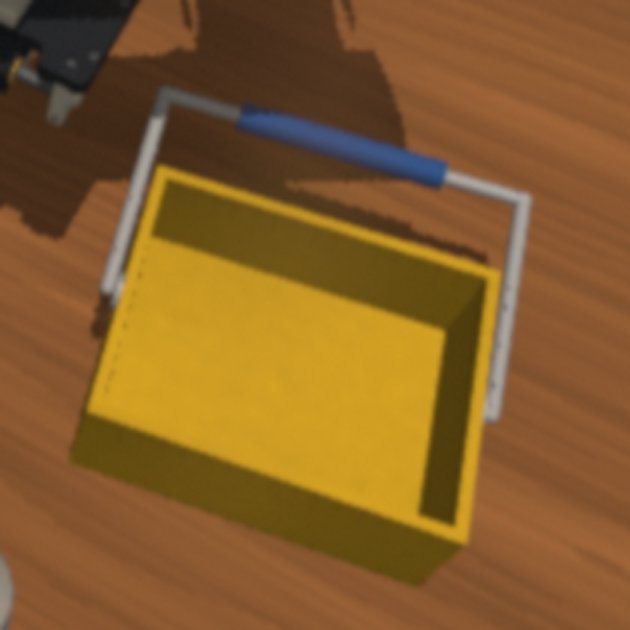

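Run:
```python
from h import *
C=cam('top');Cs=cam('scene')
p,e=tri(C,(157.7,274.5),Cs,(494,268.3)); print(p,e)
pose4(Cs,[(535,401),(410,357.3),(433.3,276),(546.7,311)],.07,0)
```

```text
[0.42032873 0.30084419 0.06785019] 0.002105735844585207
centre [0.5431 0.3242] x 0.1482 10.61 y 0.1776 10.85
```

apply_moves(commands=[{"dx": 5, "dy": 45, "dz": 0, "spin": 3.1, "hand": 1}, {"dx": 5, "dy": 50, "dz": 0, "spin": 3.1, "hand": 1}, {"dx": 5, "dy": 50, "dz": 0, "spin": 3.1, "hand": 1}, {"dx": 5, "dy": 37, "dz": -10, "spin": 0, "hand": 1}, {"dx": 0, "dy": 0, "dz": -20, "spin": 0, "hand": 1}])

```text
t: 5.03
eef_pos: [0.5159, 0.2837, 0.3068]
ee_rot: [-2.578, 1.57, 0.748]
force: [-0.6, -0.3, -0.9]
width: 0.0238
```

apply_moves(commands=[{"dx": 0, "dy": -2, "dz": -40, "spin": 0, "hand": 1}, {"dx": 0, "dy": 0, "dz": -40, "spin": 0, "hand": 1}, {"dx": 0, "dy": 0, "dz": -18, "spin": 0, "hand": 1}, {"dx": 0, "dy": 0, "dz": 0, "spin": 0, "hand": 1}, {"dx": 0, "dy": 0, "dz": 0, "spin": 0, "hand": 0.53}])

```text
t: 5.65
eef_pos: [0.5157, 0.2791, 0.2098]
ee_rot: [1.016, 1.571, -1.944]
force: [-0.2, 0.3, 0.1]
width: 0.0288
```

Run:
```python
from h import *
s=status.get_state(); print(s['eef_pos'],s['width'],s['force'])
C,im,h=grab('scene','s5')
cv2.imwrite('pics/s5c.png',cv2.resize(im[200:440,360:600],(720,600))[:,:,::-1])
```

```text
[0.51574111 0.279113   0.20981455] 0.02875292838094366 [-0.17116528  0.26108671  0.11504803]
```

View pics/s5c.png

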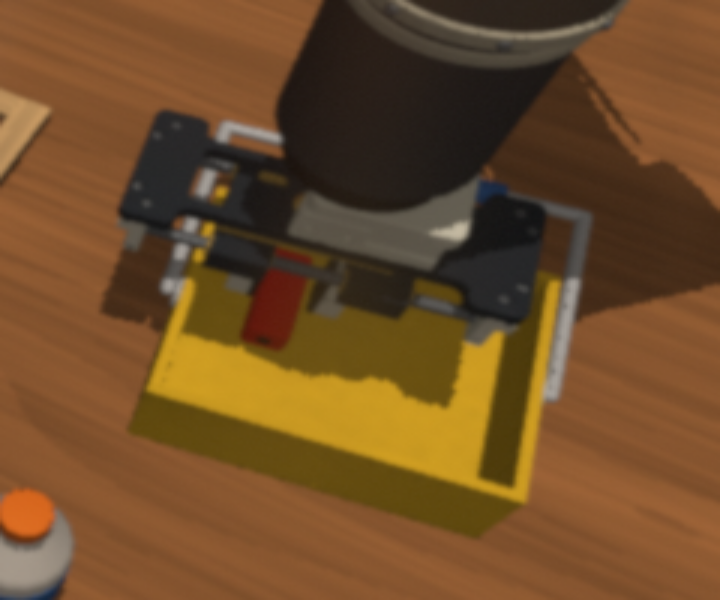

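apply_moves(commands=[{"dx": 0, "dy": 0, "dz": 5, "spin": 0, "hand": 0.53}, {"dx": 0, "dy": 0, "dz": 30, "spin": 0, "hand": 0.53}, {"dx": 0, "dy": 0, "dz": 50, "spin": 0, "hand": 0.53}, {"dx": -4, "dy": -40, "dz": 25, "spin": -3, "hand": 0.53}, {"dx": -5, "dy": -50, "dz": 0, "spin": -3.2, "hand": 0.53}])

```text
t: 6.32
eef_pos: [0.507, 0.1891, 0.3229]
ee_rot: [-2.584, 1.565, 0.631]
force: [-0.3, -0.7, -0.5]
width: 0.0412
```

apply_moves(commands=[{"dx": -5, "dy": -55, "dz": 0, "spin": -3.2, "hand": 0.53}, {"dx": -5, "dy": -55, "dz": -20, "spin": 0, "hand": 0.53}, {"dx": 0, "dy": -50, "dz": -20, "spin": 0, "hand": 0.53}, {"dx": 0, "dy": -20, "dz": -20, "spin": 0, "hand": 0.53}, {"dx": 0, "dy": 0, "dz": -20, "spin": 0, "hand": 0.53}])

```text
t: 6.95
eef_pos: [0.4965, 0.0076, 0.2399]
ee_rot: [-2.755, 1.569, 0.401]
force: [0.5, -0.1, 0.5]
width: 0.0408
```

```bash
cat >> h.py <<'E'
def st():
    s=status.get_state(); R=toolyaw(); print(s['eef_pos'].round(4),s['width'].round(4),s['force'].round(1),'yaw',np.degrees(np.arctan2(R[1,1],R[0,1])).round(2)+90, 't',s['t'])
E
python3 - <<'E'
from h import *
st(); C,im,h=grab('scene','s6'); st()
E
```

```text
Traceback (most recent call last):
  File "h.py", line 37, in st
    s=status.get_state(); R=toolyaw(); print(s['eef_pos'].round(4),s['width'].round(4),s['force'].round(1),'yaw',np.degrees(np.arctan2(R[1,1],R[0,1])).round(2)+90, 't',s['t'])
                                                                   ^^^^^^^^^^^^^^^^
AttributeError: 'float' object has no attribute 'round'
```

```bash
sed -i "s/s\['width'\].round(4)/round(s['width'],4)/" h.py
python3 - <<'E'
from h import *
st(); C,im,h=grab('scene','s6'); st()
E
```

```text
[0.4965 0.0076 0.2399] 0.0408 [ 0.5 -0.1  0.5] yaw 0.8599999999999994 t 6.95
[0.4957 0.0079 0.2375] 0.0417 [-0.9 -0.7 -2.1] yaw 0.8599999999999994 t 7.0
```

View pics/s6.png

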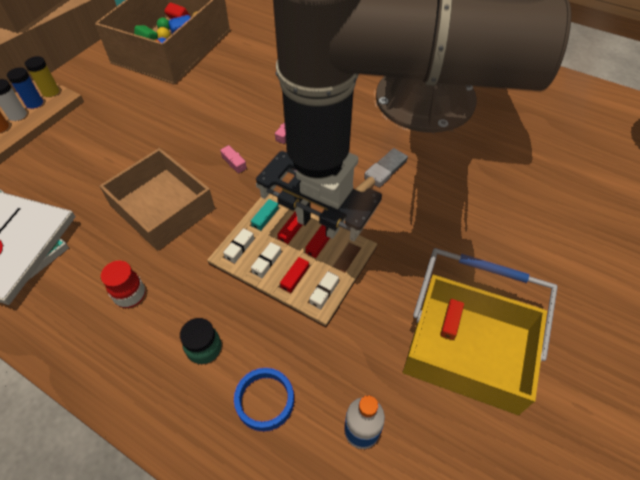

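apply_moves(commands=[{"dx": 1, "dy": 1.5, "dz": -15, "spin": 0, "hand": 0.53}, {"dx": 0, "dy": 0, "dz": -15, "spin": 0, "hand": 0.53}, {"dx": 0, "dy": 0, "dz": -11, "spin": 0, "hand": 0.53}, {"dx": 0, "dy": 0, "dz": 0, "spin": 0, "hand": 0.53}, {"dx": 0, "dy": 0, "dz": 0, "spin": 0, "hand": 1}])

```text
t: 7.62
eef_pos: [0.4979, 0.0109, 0.1988]
ee_rot: [-2.973, 1.57, 0.187]
force: [-0.9, 0.2, -0.5]
width: 0.0353
```

apply_moves(commands=[{"dx": 0, "dy": 0, "dz": 0, "spin": 0, "hand": 1}, {"dx": 0, "dy": 0, "dz": 0, "spin": 0, "hand": 1}, {"dx": 0, "dy": 0, "dz": 30, "spin": 0, "hand": 1}, {"dx": 0, "dy": 0, "dz": 50, "spin": 0, "hand": 1}, {"dx": 0, "dy": 30, "dz": 50, "spin": 0, "hand": 1}])

```text
t: 8.25
eef_pos: [0.4973, 0.04, 0.3298]
ee_rot: [0.153, 1.57, -2.973]
force: [1.6, 1.7, -0.2]
width: 0.0237
```

apply_moves(commands=[{"dx": 2, "dy": 50, "dz": 0, "spin": 3.2, "hand": 1}, {"dx": 2, "dy": 60, "dz": 0, "spin": 3.2, "hand": 1}, {"dx": 2, "dy": 60, "dz": 0, "spin": 3.1, "hand": 1}, {"dx": 1, "dy": 60, "dz": 0, "spin": 0, "hand": 1}, {"dx": 0, "dy": 50, "dz": 0, "spin": 0, "hand": 1}])

```text
t: 8.88
eef_pos: [0.5043, 0.3229, 0.3286]
ee_rot: [-2.193, 1.57, 1.133]
force: [0.5, -0.6, 0.4]
width: 0.0235
```

apply_moves(commands=[{"dx": 0, "dy": 24, "dz": -10, "spin": 0, "hand": 1}, {"dx": 0, "dy": 0, "dz": -25, "spin": 0, "hand": 1}, {"dx": 0, "dy": 0, "dz": -25, "spin": 0, "hand": 1}, {"dx": 0, "dy": 0, "dz": -10, "spin": 0, "hand": 1}, {"dx": 0, "dy": 0, "dz": 0, "spin": 0, "hand": 1}])

```text
t: 9.5
eef_pos: [0.5048, 0.3442, 0.2581]
ee_rot: [0.782, 1.57, -2.177]
force: [-0.3, -0.2, 0.1]
width: 0.0239
```

Run:
```python
from h import *
st(); C,im,h=grab('scene','s7'); st()
cv2.imwrite('pics/s7c.png',cv2.resize(im[200:440,360:600],(600,600))[:,:,::-1])
```

```text
[0.5048 0.3442 0.2581] 0.0239 [-0.3 -0.2  0.1] yaw 10.469999999999999 t 9.5
[0.5048 0.3444 0.2586] 0.0235 [-0.4 -0.2  0.1] yaw 10.459999999999994 t 9.55
```

View pics/s7c.png

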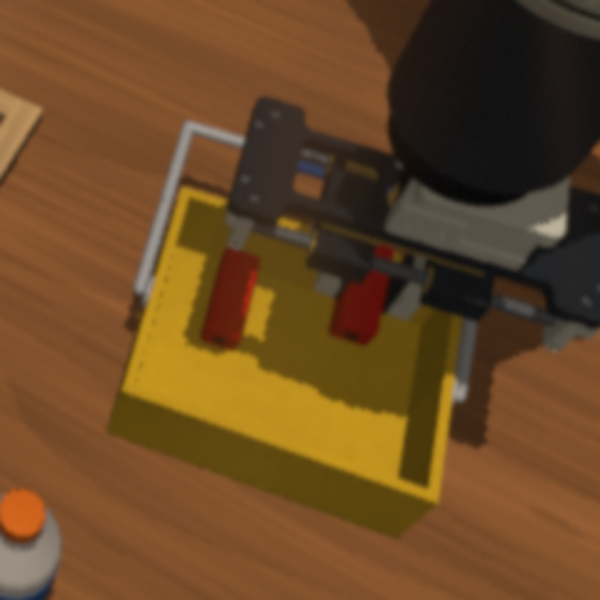

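apply_moves(commands=[{"dx": 0, "dy": 0, "dz": -25, "spin": 0, "hand": 1}, {"dx": 0, "dy": 0, "dz": -23, "spin": 0, "hand": 1}, {"dx": 0, "dy": 0, "dz": 0, "spin": 0, "hand": 1}, {"dx": 0, "dy": 0, "dz": 0, "spin": 0, "hand": 0.53}, {"dx": 0, "dy": 0, "dz": 0, "spin": 0, "hand": 0.53}])

```text
t: 10.18
eef_pos: [0.5048, 0.3448, 0.2115]
ee_rot: [-2.396, 1.569, 0.929]
force: [-0.2, 0.3, -0.5]
width: 0.0378
```

apply_moves(commands=[{"dx": 0, "dy": 0, "dz": 25, "spin": 0, "hand": 0.53}, {"dx": 0, "dy": 0, "dz": 40, "spin": 0, "hand": 0.53}, {"dx": 0, "dy": -10, "dz": 50, "spin": 0, "hand": 0.53}, {"dx": 0, "dy": -50, "dz": 5, "spin": -3, "hand": 0.53}, {"dx": -2, "dy": -60, "dz": 0, "spin": -3.2, "hand": 0.53}])

```text
t: 10.8
eef_pos: [0.5026, 0.2241, 0.3322]
ee_rot: [-2.473, 1.567, 0.743]
force: [-0.3, -0.1, -0.8]
width: 0.0409
```

apply_moves(commands=[{"dx": -1, "dy": -58, "dz": 0, "spin": -3.2, "hand": 0.53}, {"dx": -1, "dy": -58, "dz": 0, "spin": 0, "hand": 0.53}, {"dx": -1, "dy": -58, "dz": -25, "spin": 0, "hand": 0.53}, {"dx": -1, "dy": -58, "dz": -25, "spin": 0, "hand": 0.53}, {"dx": 0, "dy": -42, "dz": -40, "spin": 0, "hand": 0.53}])

```text
t: 11.42
eef_pos: [0.4989, -0.05, 0.2421]
ee_rot: [-2.929, 1.566, 0.231]
force: [1.4, 0.8, -1.5]
width: 0.0412
```

Run:
```python
from h import *
st(); C,im,h=grab('scene','s8'); C,im,h=grab('wrist','w8');st()
```

```text
[ 0.4989 -0.05    0.2421] 0.0412 [ 1.4  0.8 -1.5] yaw 1.0799999999999983 t 11.425
[ 0.4963 -0.0515  0.2379] 0.0411 [-1.1 -0.   0.2] yaw 0.8299999999999983 t 11.525
```

View pics/s8.png

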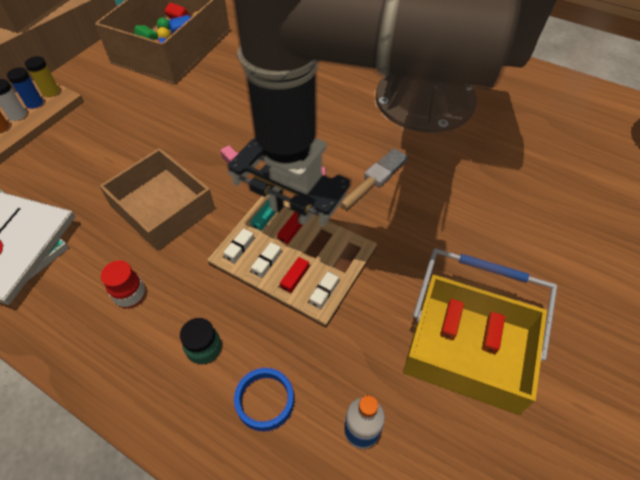

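View pics/w8.png

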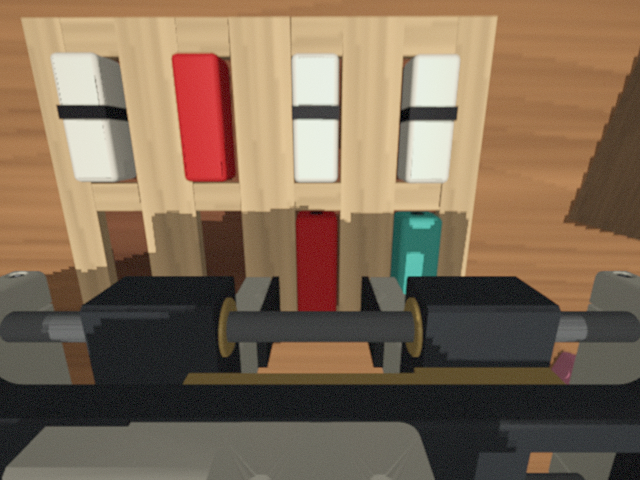

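apply_moves(commands=[{"dx": 1.5, "dy": 1, "dz": -15, "spin": 0, "hand": 0.53}, {"dx": 0, "dy": 0, "dz": -15, "spin": 0, "hand": 0.53}, {"dx": 0, "dy": 0, "dz": -11, "spin": 0, "hand": 0.53}, {"dx": 0, "dy": 0, "dz": 0, "spin": 0, "hand": 0.53}, {"dx": 0, "dy": 0, "dz": 0, "spin": 0, "hand": 1}])

```text
t: 12.15
eef_pos: [0.5005, -0.0466, 0.2003]
ee_rot: [-3.032, 1.57, 0.13]
force: [-0.6, 0.0, 0.5]
width: 0.0354
```

apply_moves(commands=[{"dx": 0, "dy": 0, "dz": 0, "spin": 0, "hand": 1}, {"dx": 0, "dy": 0, "dz": 0, "spin": 0, "hand": 1}, {"dx": 0, "dy": 0, "dz": 30, "spin": 0, "hand": 1}, {"dx": 0, "dy": 0, "dz": 50, "spin": 0, "hand": 1}, {"dx": 0, "dy": 30, "dz": 50, "spin": 0, "hand": 1}])

```text
t: 12.78
eef_pos: [0.4998, -0.0179, 0.3316]
ee_rot: [0.787, 1.571, -2.338]
force: [2.1, 1.5, -0.9]
width: 0.0237
```

apply_moves(commands=[{"dx": 12, "dy": 50, "dz": 0, "spin": 3.2, "hand": 1}, {"dx": 16, "dy": 58, "dz": 0, "spin": 3.2, "hand": 1}, {"dx": 16, "dy": 58, "dz": 0, "spin": 3.1, "hand": 1}, {"dx": 16, "dy": 58, "dz": 0, "spin": 0, "hand": 1}, {"dx": 13, "dy": 50, "dz": 0, "spin": 0, "hand": 1}])

```text
t: 13.4
eef_pos: [0.5734, 0.2591, 0.3304]
ee_rot: [-2.664, 1.57, 0.663]
force: [0.6, -0.2, -0.1]
width: 0.0237
```

apply_moves(commands=[{"dx": 8, "dy": 37, "dz": -10, "spin": 0, "hand": 1}, {"dx": 0, "dy": 0, "dz": -25, "spin": 0, "hand": 1}, {"dx": 0, "dy": 0, "dz": -25, "spin": 0, "hand": 1}, {"dx": 0, "dy": 0, "dz": -10, "spin": 0, "hand": 1}, {"dx": 0, "dy": 0, "dz": 0, "spin": 0, "hand": 1}])

```text
t: 14.02
eef_pos: [0.5812, 0.2938, 0.2598]
ee_rot: [0.73, 1.57, -2.227]
force: [0.0, -0.1, -0.5]
width: 0.0238
```

Run:
```python
from h import *
st(); C,im,h=grab('scene','s9'); 
cv2.imwrite('pics/s9c.png',cv2.resize(im[200:440,360:600],(600,600))[:,:,::-1])
```

```text
[0.5812 0.2938 0.2598] 0.0238 [ 0.  -0.1 -0.5] yaw 10.590000000000003 t 14.025
```

View pics/s9c.png

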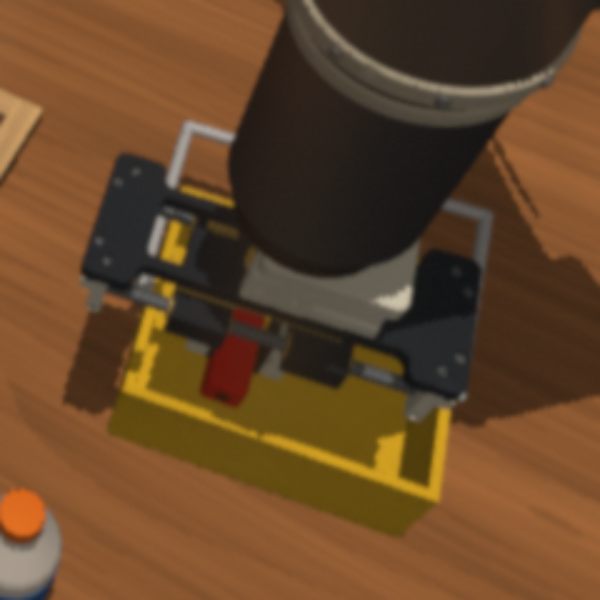

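apply_moves(commands=[{"dx": 2, "dy": 0, "dz": -25, "spin": 0, "hand": 1}, {"dx": 0, "dy": 0, "dz": -20, "spin": 0, "hand": 1}, {"dx": 0, "dy": 0, "dz": 0, "spin": 0, "hand": 1}, {"dx": 0, "dy": 0, "dz": 0, "spin": 0, "hand": 0.53}, {"dx": 0, "dy": 0, "dz": 0, "spin": 0, "hand": 0.53}])

```text
t: 14.7
eef_pos: [0.5836, 0.2942, 0.2164]
ee_rot: [-2.662, 1.568, 0.665]
force: [0.2, -0.8, 0.3]
width: 0.0375
```

apply_moves(commands=[{"dx": 0, "dy": 0, "dz": 25, "spin": 0, "hand": 0.53}, {"dx": 0, "dy": 0, "dz": 40, "spin": 0, "hand": 0.53}, {"dx": 0, "dy": -10, "dz": 50, "spin": 0, "hand": 0.53}, {"dx": 0, "dy": -50, "dz": 5, "spin": -3, "hand": 0.53}, {"dx": 0, "dy": -60, "dz": 0, "spin": -3.2, "hand": 0.53}])

```text
t: 15.32
eef_pos: [0.5832, 0.1735, 0.3371]
ee_rot: [-2.678, 1.567, 0.541]
force: [0.4, -0.0, -1.2]
width: 0.0411
```

Next: red F at (.5805, .011): dx −2.5, dy −162.

apply_moves(commands=[{"dx": -1, "dy": -52, "dz": 0, "spin": -3.2, "hand": 0.53}, {"dx": -1, "dy": -52, "dz": -20, "spin": 0, "hand": 0.53}, {"dx": 0, "dy": -42, "dz": -30, "spin": 0, "hand": 0.53}, {"dx": 0, "dy": -16, "dz": -30, "spin": 0, "hand": 0.53}, {"dx": 0, "dy": 0, "dz": -18, "spin": 0, "hand": 0.53}])

```text
t: 15.95
eef_pos: [0.5808, 0.0103, 0.2365]
ee_rot: [-0.353, 1.571, 2.807]
force: [0.4, 0.1, -0.3]
width: 0.0414
```

Run:
```python
from h import *
st(); C,im,h=grab('scene','s10'); C,im,h=grab('wrist','w10');st()
```

```text
[0.5808 0.0103 0.2365] 0.0414 [ 0.4  0.1 -0.3] yaw 1.0699999999999932 t 15.95
[0.5806 0.0112 0.2357] 0.0413 [-0.2  0.7  0.4] yaw 1.1299999999999955 t 16.05
```

View pics/s10.png

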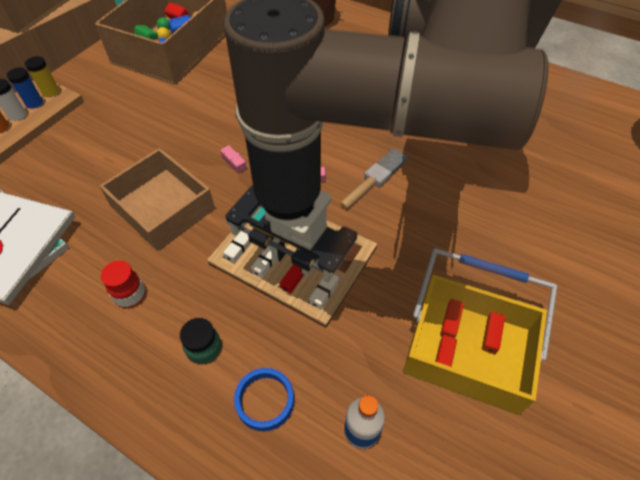

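View pics/w10.png

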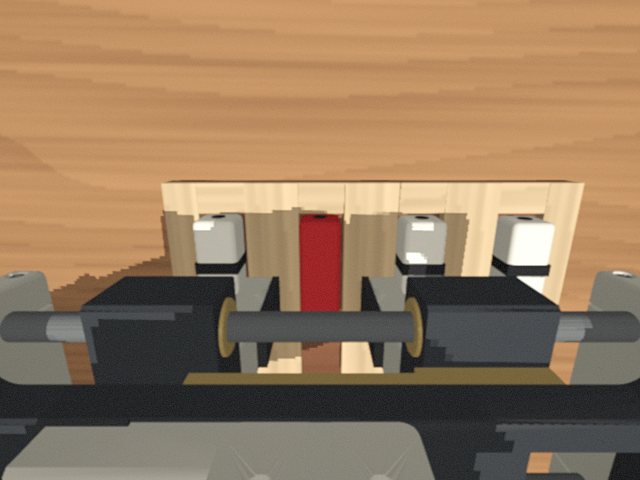

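apply_moves(commands=[{"dx": 0, "dy": 0, "dz": -15, "spin": 0, "hand": 0.53}, {"dx": 0, "dy": 0, "dz": -15, "spin": 0, "hand": 0.53}, {"dx": 0, "dy": 0, "dz": -9, "spin": 0, "hand": 0.53}, {"dx": 0, "dy": 0, "dz": 0, "spin": 0, "hand": 0.53}, {"dx": 0, "dy": 0, "dz": 0, "spin": 0, "hand": 1}])

```text
t: 16.68
eef_pos: [0.5814, 0.012, 0.1981]
ee_rot: [3.103, 1.57, -0.017]
force: [0.2, 0.5, 0.1]
width: 0.0358
```

apply_moves(commands=[{"dx": 0, "dy": 0, "dz": 0, "spin": 0, "hand": 1}, {"dx": 0, "dy": 0, "dz": 0, "spin": 0, "hand": 1}, {"dx": 0, "dy": 0, "dz": 30, "spin": 0, "hand": 1}, {"dx": 0, "dy": 0, "dz": 50, "spin": 0, "hand": 1}, {"dx": 0, "dy": 30, "dz": 50, "spin": 0, "hand": 1}])

```text
t: 17.3
eef_pos: [0.5809, 0.041, 0.3292]
ee_rot: [0.41, 1.57, -2.713]
force: [1.9, 0.6, -0.9]
width: 0.0234
```

apply_moves(commands=[{"dx": -2, "dy": 50, "dz": 0, "spin": 3.2, "hand": 1}, {"dx": -2, "dy": 58, "dz": 0, "spin": 3.2, "hand": 1}, {"dx": -2, "dy": 58, "dz": 0, "spin": 3.0, "hand": 1}, {"dx": -2, "dy": 58, "dz": 0, "spin": 0, "hand": 1}, {"dx": -2, "dy": 55, "dz": 0, "spin": 0, "hand": 1}])

```text
t: 17.92
eef_pos: [0.5707, 0.3228, 0.3281]
ee_rot: [-2.387, 1.57, 0.94]
force: [1.4, -0.5, -0.3]
width: 0.0239
```

apply_moves(commands=[{"dx": -1, "dy": 36, "dz": -10, "spin": 0, "hand": 1}, {"dx": 0, "dy": 0, "dz": -25, "spin": 0, "hand": 1}, {"dx": 0, "dy": 0, "dz": -25, "spin": 0, "hand": 1}, {"dx": 0, "dy": 0, "dz": -10, "spin": 0, "hand": 1}, {"dx": 0, "dy": 0, "dz": 0, "spin": 0, "hand": 1}])

```text
t: 18.55
eef_pos: [0.5702, 0.3567, 0.2575]
ee_rot: [0.723, 1.57, -2.234]
force: [-1.3, 0.1, 0.2]
width: 0.0238
```

Run:
```python
from h import *
st(); C,im,h=grab('scene','s11'); 
cv2.imwrite('pics/s11c.png',cv2.resize(im[200:440,360:600],(600,600))[:,:,::-1])
```

```text
[0.5702 0.3567 0.2575] 0.0238 [-1.3  0.1  0.2] yaw 10.590000000000003 t 18.55
```

View pics/s11c.png

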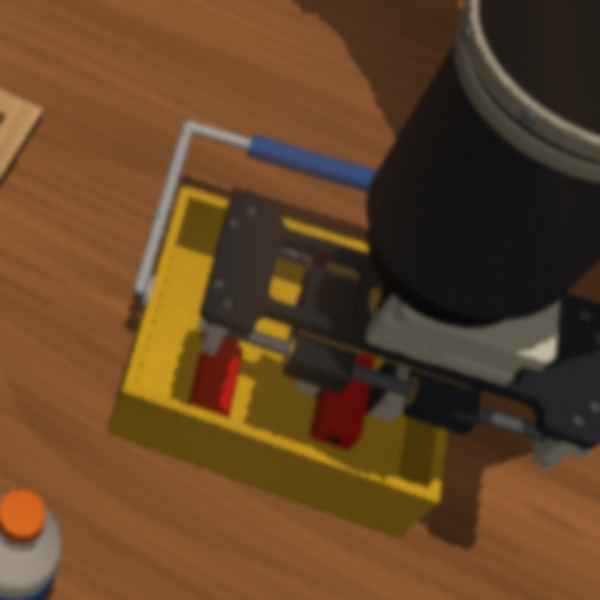

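apply_moves(commands=[{"dx": 0, "dy": 0, "dz": -25, "spin": 0, "hand": 1}, {"dx": 0, "dy": 0, "dz": -17, "spin": 0, "hand": 1}, {"dx": 0, "dy": 0, "dz": 0, "spin": 0, "hand": 1}, {"dx": 0, "dy": 0, "dz": 0, "spin": 0, "hand": 0.53}, {"dx": 0, "dy": 0, "dz": 0, "spin": 0, "hand": 0.53}])

```text
t: 19.23
eef_pos: [0.5705, 0.3572, 0.2169]
ee_rot: [-2.612, 1.569, 0.714]
force: [0.5, 0.9, -0.2]
width: 0.0377
```

apply_moves(commands=[{"dx": 0, "dy": 0, "dz": 25, "spin": 0, "hand": 0.53}, {"dx": 0, "dy": 0, "dz": 40, "spin": 0, "hand": 0.53}, {"dx": 0, "dy": -10, "dz": 50, "spin": 0, "hand": 0.53}, {"dx": 0, "dy": -50, "dz": 5, "spin": -3, "hand": 0.53}, {"dx": 1, "dy": -60, "dz": 0, "spin": -3.2, "hand": 0.53}])

```text
t: 19.85
eef_pos: [0.5712, 0.2365, 0.3378]
ee_rot: [-2.57, 1.567, 0.649]
force: [0.6, -0.7, 0.0]
width: 0.0414
```

Next: white E at (.5795, .0705): dx +8.5, dy −166.

apply_moves(commands=[{"dx": 4, "dy": -52, "dz": 0, "spin": -3.2, "hand": 0.53}, {"dx": 4, "dy": -52, "dz": -20, "spin": 0, "hand": 0.53}, {"dx": 0, "dy": -44, "dz": -30, "spin": 0, "hand": 0.53}, {"dx": 0, "dy": -18, "dz": -30, "spin": 0, "hand": 0.53}, {"dx": 0, "dy": 0, "dz": -18, "spin": 0, "hand": 0.53}])

```text
t: 20.48
eef_pos: [0.5788, 0.0691, 0.2373]
ee_rot: [0.265, 1.57, -2.858]
force: [-0.5, 0.5, -0.4]
width: 0.0414
```

Run:
```python
from h import *
st(); C,im,h=grab('scene','s12'); C,im,h=grab('wrist','w12');st()
```

```text
[0.5788 0.0691 0.2373] 0.0414 [-0.5  0.5 -0.4] yaw 1.0600000000000023 t 20.475
[0.5786 0.0701 0.2366] 0.0412 [ 0.1 -0.5  0.3] yaw 1.1299999999999955 t 20.575
```

View pics/s12.png

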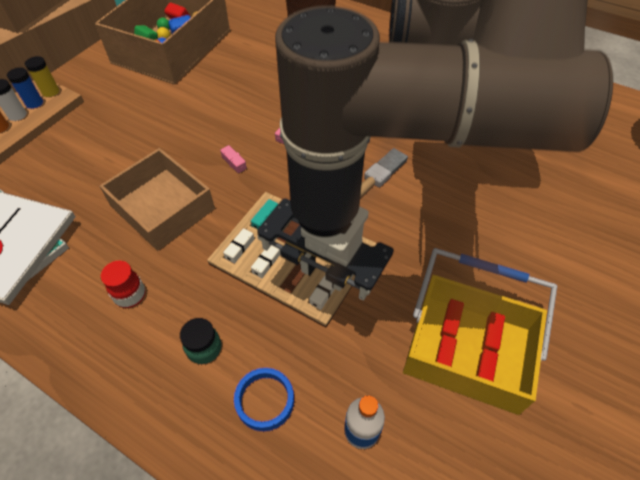

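View pics/w12.png

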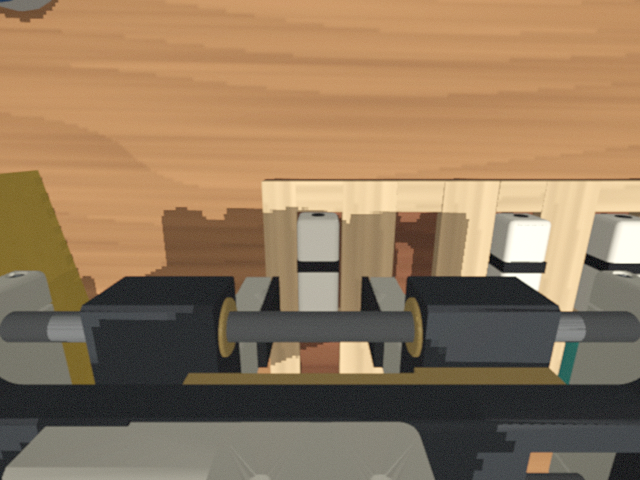

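apply_moves(commands=[{"dx": 1, "dy": 0, "dz": -15, "spin": 0, "hand": 0.53}, {"dx": 0, "dy": 0, "dz": -15, "spin": 0, "hand": 0.53}, {"dx": 0, "dy": 0, "dz": -10, "spin": 0, "hand": 0.53}, {"dx": 0, "dy": 0, "dz": 0, "spin": 0, "hand": 0.53}, {"dx": 0, "dy": 0, "dz": 0, "spin": 0, "hand": 1}])

```text
t: 21.2
eef_pos: [0.5804, 0.071, 0.198]
ee_rot: [2.993, 1.571, -0.127]
force: [-0.4, -0.1, 0.9]
width: 0.0359
```

apply_moves(commands=[{"dx": 0, "dy": 0, "dz": 0, "spin": 0, "hand": 1}, {"dx": 0, "dy": 0, "dz": 0, "spin": 0, "hand": 1}, {"dx": 0, "dy": 0, "dz": 30, "spin": 0, "hand": 1}, {"dx": 0, "dy": 0, "dz": 50, "spin": 0, "hand": 1}, {"dx": 0, "dy": -30, "dz": 50, "spin": 0, "hand": 1}])

```text
t: 21.82
eef_pos: [0.5802, 0.0416, 0.3294]
ee_rot: [2.315, 1.571, -0.803]
force: [1.5, 0.1, 0.3]
width: 0.0238
```

apply_moves(commands=[{"dx": -4, "dy": -50, "dz": 0, "spin": -4.2, "hand": 1}, {"dx": -6, "dy": -58, "dz": 0, "spin": -4.2, "hand": 1}, {"dx": -6, "dy": -58, "dz": 0, "spin": -4.2, "hand": 1}, {"dx": -6, "dy": -58, "dz": 0, "spin": 0, "hand": 1}, {"dx": -6, "dy": -58, "dz": 0, "spin": 0, "hand": 1}])

```text
t: 22.45
eef_pos: [0.5517, -0.2429, 0.3283]
ee_rot: [-3.002, 1.57, -0.059]
force: [1.2, 1.3, 0.2]
width: 0.0236
```

apply_moves(commands=[{"dx": -2, "dy": -36, "dz": -10, "spin": 0, "hand": 1}, {"dx": 0, "dy": 0, "dz": -25, "spin": 0, "hand": 1}, {"dx": 0, "dy": 0, "dz": -25, "spin": 0, "hand": 1}, {"dx": 0, "dy": 0, "dz": -10, "spin": 0, "hand": 1}, {"dx": 0, "dy": 0, "dz": 0, "spin": 0, "hand": 1}])

```text
t: 23.08
eef_pos: [0.5502, -0.277, 0.2576]
ee_rot: [0.141, 1.57, 3.084]
force: [0.0, 0.3, -0.7]
width: 0.0237
```

Run:
```python
from h import *
st(); C,im,h=grab('scene','s13'); 
cv2.imwrite('pics/s13c.png',cv2.resize(im[100:300,50:250],(600,600))[:,:,::-1])
```

```text
[ 0.5502 -0.277   0.2576] 0.0237 [ 0.   0.3 -0.7] yaw -11.39 t 23.075
```

View pics/s13c.png

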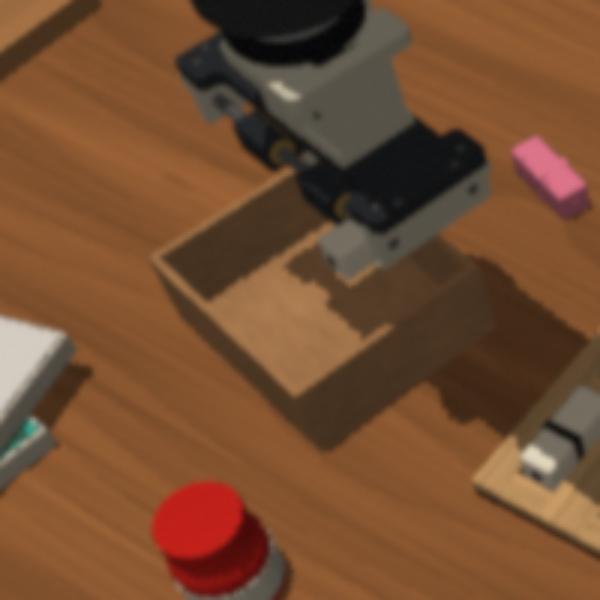

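Run:
```python
from h import *
C=cam('scene'); c=np.array([.5754,-.3089]);a=np.radians(-11.5);R=np.array([[np.cos(a),-np.sin(a)],[np.sin(a),np.cos(a)]])
for l in ((.07,-.08),(.07,.08),(-.07,.08)):
    p=c+R@np.array(l); print(((proj(C,(*p,.06))-[50,100])*3).round())
```

```text
[145. 256.]
[294. 394.]
[478. 263.]
```

Box unmoved; lower and release.

apply_moves(commands=[{"dx": 0, "dy": 0, "dz": -25, "spin": 0, "hand": 1}, {"dx": 0, "dy": 0, "dz": -20, "spin": 0, "hand": 1}, {"dx": 0, "dy": 0, "dz": 0, "spin": 0, "hand": 1}, {"dx": 0, "dy": 0, "dz": 0, "spin": 0, "hand": 0.53}, {"dx": 0, "dy": 0, "dz": 0, "spin": 0, "hand": 0.53}])

```text
t: 23.75
eef_pos: [0.5506, -0.2771, 0.2142]
ee_rot: [3.104, 1.569, -0.237]
force: [-0.4, 0.8, 0.2]
width: 0.0377
```

apply_moves(commands=[{"dx": 0, "dy": 0, "dz": 25, "spin": 0, "hand": 0.53}, {"dx": 0, "dy": 0, "dz": 40, "spin": 0, "hand": 0.53}, {"dx": 0, "dy": 10, "dz": 45, "spin": 0, "hand": 0.53}, {"dx": 8, "dy": 45, "dz": 0, "spin": 4.2, "hand": 0.53}, {"dx": 10, "dy": 50, "dz": 0, "spin": 4.2, "hand": 0.53}])

```text
t: 24.38
eef_pos: [0.5681, -0.1716, 0.3247]
ee_rot: [-3.071, 1.568, 0.018]
force: [0.9, -0.1, 0.2]
width: 0.0417
```

apply_moves(commands=[{"dx": 8, "dy": 35, "dz": -15, "spin": 4.1, "hand": 0.53}, {"dx": 6, "dy": 24, "dz": -25, "spin": 0, "hand": 0.53}, {"dx": 0, "dy": 2, "dz": -25, "spin": 0, "hand": 0.53}, {"dx": 0, "dy": 0, "dz": -20, "spin": 0, "hand": 0.53}, {"dx": 0, "dy": 0, "dz": 0, "spin": 0, "hand": 0.53}])

```text
t: 25.0
eef_pos: [0.5817, -0.111, 0.2372]
ee_rot: [0.062, 1.568, -3.06]
force: [-0.2, -0.1, 0.9]
width: 0.0414
```

Run:
```python
from h import *
C,im,h=grab('scene','s14'); C,im,h=grab('wrist','w14');st()
```

```text
[ 0.5825 -0.1112  0.2389] 0.0412 [-0.7  0.6  0.8] yaw 1.1099999999999994 t 25.1
```

View pics/s14.png

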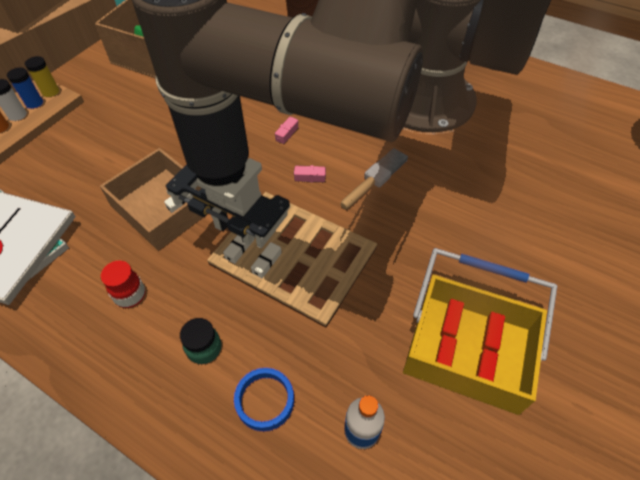

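View pics/w14.png

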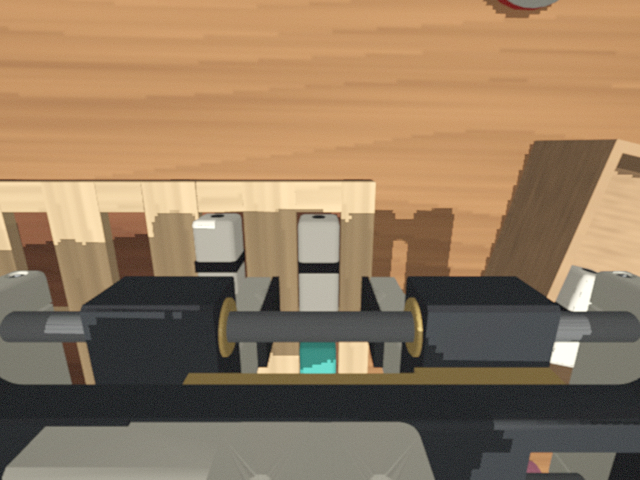

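apply_moves(commands=[{"dx": 0, "dy": 1, "dz": -15, "spin": 0, "hand": 0.53}, {"dx": 0, "dy": 0, "dz": -15, "spin": 0, "hand": 0.53}, {"dx": 0, "dy": 0, "dz": -10, "spin": 0, "hand": 0.53}, {"dx": 0, "dy": 0, "dz": 0, "spin": 0, "hand": 0.53}, {"dx": 0, "dy": 0, "dz": 0, "spin": 0, "hand": 1}])

```text
t: 25.72
eef_pos: [0.5824, -0.1101, 0.1979]
ee_rot: [1.948, 1.571, -1.174]
force: [0.3, -0.0, 0.1]
width: 0.0357
```

apply_moves(commands=[{"dx": 0, "dy": 0, "dz": 0, "spin": 0, "hand": 1}, {"dx": 0, "dy": 0, "dz": 0, "spin": 0, "hand": 1}, {"dx": 0, "dy": 0, "dz": 30, "spin": 0, "hand": 1}, {"dx": 0, "dy": 0, "dz": 50, "spin": 0, "hand": 1}, {"dx": 0, "dy": -10, "dz": 50, "spin": 0, "hand": 1}])

```text
t: 26.35
eef_pos: [0.582, -0.1198, 0.3294]
ee_rot: [0.019, 1.57, -3.103]
force: [1.4, -0.5, -0.4]
width: 0.0236
```

Run:
```python
from h import *
C,im,h=grab('scene','s15'); C,im,h=grab('top','t15');st()
```

```text
[ 0.5838 -0.1207  0.3344] 0.0238 [0.5 1.  0. ] yaw 1.1299999999999955 t 26.45
```

View pics/s15.png

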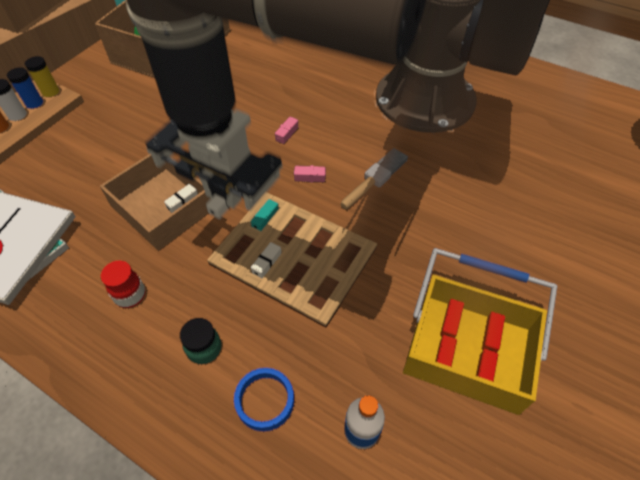

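View pics/t15.png

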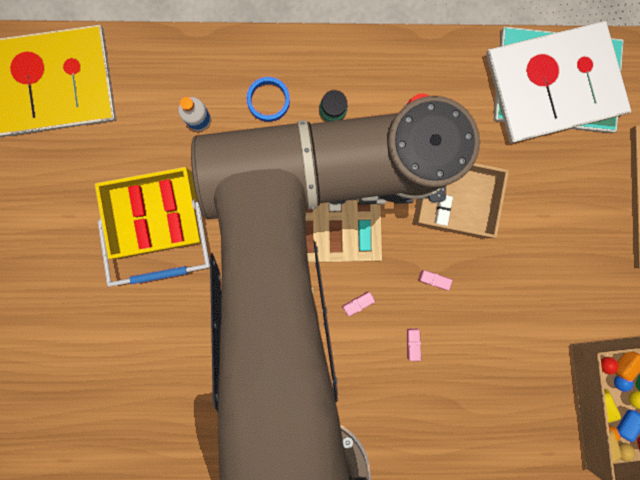

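apply_moves(commands=[{"dx": -10, "dy": -45, "dz": 0, "spin": -4.2, "hand": 1}, {"dx": -12, "dy": -55, "dz": 0, "spin": -4.2, "hand": 1}, {"dx": -12, "dy": -55, "dz": 0, "spin": -4.2, "hand": 1}, {"dx": -10, "dy": -53, "dz": -15, "spin": 0, "hand": 1}, {"dx": 0, "dy": 0, "dz": -20, "spin": 0, "hand": 1}])

```text
t: 27.08
eef_pos: [0.537, -0.3314, 0.2924]
ee_rot: [2.802, 1.57, -0.545]
force: [-0.6, 1.7, -0.6]
width: 0.0234
```

apply_moves(commands=[{"dx": 0, "dy": 0, "dz": -25, "spin": 0, "hand": 1}, {"dx": 0, "dy": 0, "dz": -20, "spin": 0, "hand": 1}, {"dx": 0, "dy": 0, "dz": 0, "spin": 0, "hand": 1}, {"dx": 0, "dy": 0, "dz": 0, "spin": 0, "hand": 1}, {"dx": 0, "dy": 0, "dz": 0, "spin": 0, "hand": 1}])

```text
t: 27.7
eef_pos: [0.5381, -0.328, 0.2485]
ee_rot: [-3.018, 1.57, -0.078]
force: [-0.3, -0.2, -0.2]
width: 0.0238
```

Run:
```python
from h import *
st(); C,im,h=grab('scene','s16'); 
cv2.imwrite('pics/s16c.png',cv2.resize(im[100:300,50:250],(600,600))[:,:,::-1])
```

```text
[ 0.5381 -0.328   0.2485] 0.0238 [-0.3 -0.2 -0.2] yaw -11.5 t 27.7
```

View pics/s16c.png

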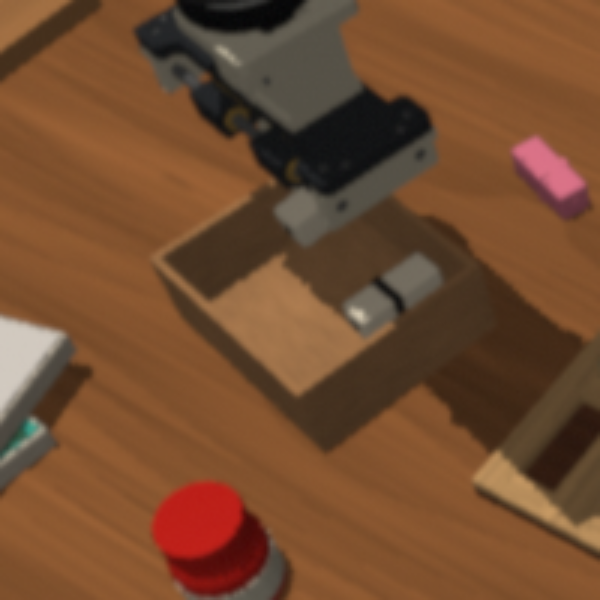

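apply_moves(commands=[{"dx": 1, "dy": 0, "dz": -18, "spin": 0, "hand": 1}, {"dx": 0, "dy": 0, "dz": -15, "spin": 0, "hand": 1}, {"dx": 0, "dy": 0, "dz": 0, "spin": 0, "hand": 1}, {"dx": 0, "dy": 0, "dz": 0, "spin": 0, "hand": 0.53}, {"dx": 0, "dy": 0, "dz": 0, "spin": 0, "hand": 0.53}])

```text
t: 28.38
eef_pos: [0.539, -0.3281, 0.2152]
ee_rot: [-0.503, 1.571, 2.437]
force: [0.2, 0.1, 0.3]
width: 0.0378
```

apply_moves(commands=[{"dx": 0, "dy": 0, "dz": 25, "spin": 0, "hand": 0.53}, {"dx": 0, "dy": 0, "dz": 40, "spin": 0, "hand": 0.53}, {"dx": 0, "dy": 10, "dz": 45, "spin": 0, "hand": 0.53}, {"dx": 8, "dy": 50, "dz": 0, "spin": 4.2, "hand": 0.53}, {"dx": 10, "dy": 58, "dz": 0, "spin": 4.2, "hand": 0.53}])

```text
t: 29.0
eef_pos: [0.5569, -0.2095, 0.326]
ee_rot: [-3.093, 1.569, -0.005]
force: [-0.2, 0.4, -0.1]
width: 0.0416
```

G (.5815, −.0495): dx +25, dy +160.

apply_moves(commands=[{"dx": 9, "dy": 55, "dz": 0, "spin": 4.2, "hand": 0.53}, {"dx": 9, "dy": 55, "dz": -15, "spin": 0, "hand": 0.53}, {"dx": 7, "dy": 45, "dz": -25, "spin": 0, "hand": 0.53}, {"dx": 0, "dy": 3, "dz": -25, "spin": 0, "hand": 0.53}, {"dx": 0, "dy": 0, "dz": -20, "spin": 0, "hand": 0.53}])

```text
t: 29.62
eef_pos: [0.5819, -0.0511, 0.2393]
ee_rot: [-0.087, 1.57, 3.076]
force: [-0.3, -0.3, -0.1]
width: 0.0411
```

Run:
```python
from h import *
C,im,h=grab('scene','s17'); C,im,h=grab('wrist','w17');st()
```

```text
[ 0.5812 -0.052   0.238 ] 0.041 [ 0.8 -0.7  0.5] yaw 1.0999999999999943 t 29.725
```

View pics/s17.png

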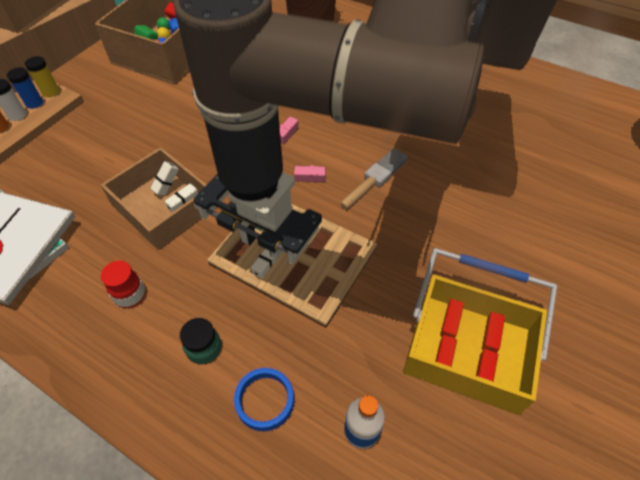

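View pics/w17.png

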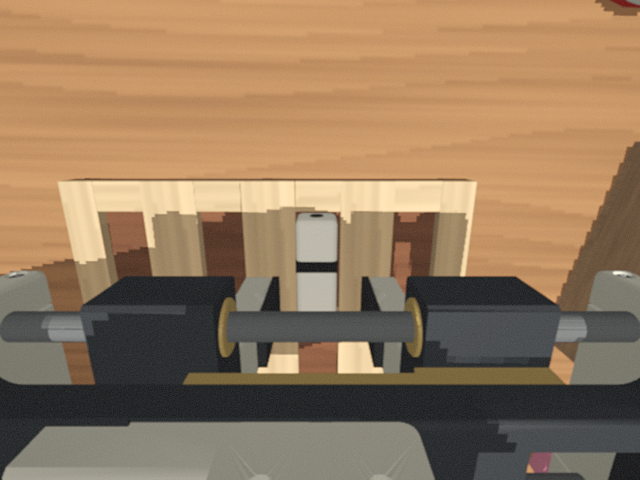

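apply_moves(commands=[{"dx": 0, "dy": 2, "dz": -15, "spin": 0, "hand": 0.53}, {"dx": 0, "dy": 0, "dz": -15, "spin": 0, "hand": 0.53}, {"dx": 0, "dy": 0, "dz": -10, "spin": 0, "hand": 0.53}, {"dx": 0, "dy": 0, "dz": 0, "spin": 0, "hand": 0.53}, {"dx": 0, "dy": 0, "dz": 0, "spin": 0, "hand": 1}])

```text
t: 30.35
eef_pos: [0.5824, -0.0502, 0.2001]
ee_rot: [2.95, 1.57, -0.172]
force: [1.3, -0.5, 0.3]
width: 0.0356
```

apply_moves(commands=[{"dx": 0, "dy": 0, "dz": 0, "spin": 0, "hand": 1}, {"dx": 0, "dy": 0, "dz": 0, "spin": 0, "hand": 1}, {"dx": 0, "dy": 0, "dz": 30, "spin": 0, "hand": 1}, {"dx": 0, "dy": 0, "dz": 50, "spin": 0, "hand": 1}, {"dx": 0, "dy": -10, "dz": 50, "spin": 0, "hand": 1}])

```text
t: 30.98
eef_pos: [0.582, -0.0599, 0.3313]
ee_rot: [0.216, 1.57, -2.905]
force: [1.1, 0.8, -1.5]
width: 0.0235
```

Run:
```python
from h import *
C,im,h=grab('scene','s18'); C,t,h=grab('top','t18');st()
cv2.imwrite('pics/s18c.png',np.hstack([cv2.resize(im[120:270,80:230],(400,400)),cv2.resize(t[130:280,390:540],(400,400))])[:,:,::-1])
```

```text
[ 0.5838 -0.0605  0.3363] 0.0237 [ 0.6 -0.1 -0.9] yaw 1.1400000000000006 t 31.075
```

View pics/s18c.png

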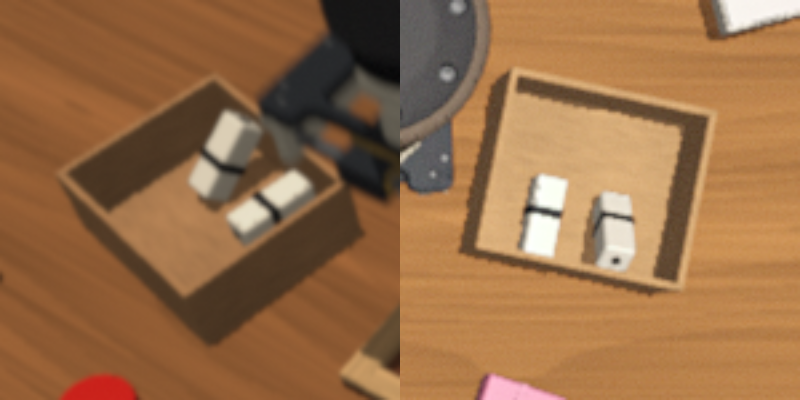

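View pics/t18.png

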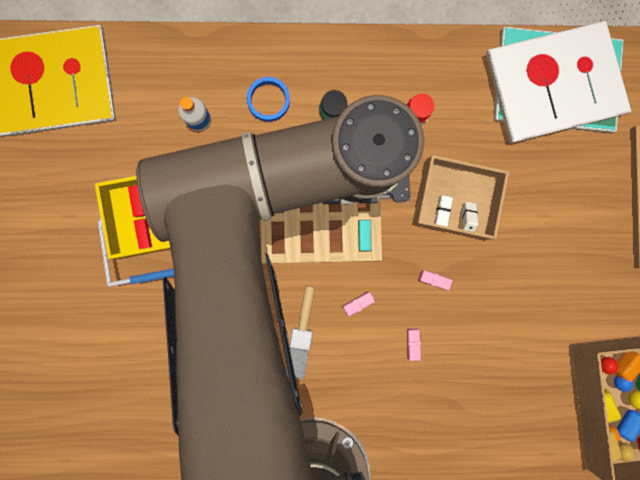

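apply_moves(commands=[{"dx": 4, "dy": -45, "dz": 0, "spin": -4.2, "hand": 1}, {"dx": 5, "dy": -55, "dz": 0, "spin": -4.2, "hand": 1}, {"dx": 5, "dy": -55, "dz": 0, "spin": -4.2, "hand": 1}, {"dx": 5, "dy": -55, "dz": 0, "spin": 0, "hand": 1}, {"dx": 2, "dy": -44, "dz": -15, "spin": 0, "hand": 1}])

```text
t: 31.7
eef_pos: [0.6034, -0.3163, 0.3155]
ee_rot: [3.019, 1.568, -0.324]
force: [0.3, 1.0, -0.3]
width: 0.0237
```

apply_moves(commands=[{"dx": 0, "dy": 0, "dz": -20, "spin": 0, "hand": 1}, {"dx": 0, "dy": 0, "dz": -25, "spin": 0, "hand": 1}, {"dx": 0, "dy": 0, "dz": -20, "spin": 0, "hand": 1}, {"dx": 0, "dy": 0, "dz": 0, "spin": 0, "hand": 1}, {"dx": 0, "dy": 0, "dz": 0, "spin": 0, "hand": 1}])

```text
t: 32.33
eef_pos: [0.6035, -0.3141, 0.2506]
ee_rot: [2.821, 1.57, -0.521]
force: [0.2, -0.2, 0.4]
width: 0.0235
```

Run:
```python
from h import *
st(); C,im,h=grab('scene','s19'); 
cv2.imwrite('pics/s19c.png',cv2.resize(im[100:300,50:250],(600,600))[:,:,::-1])
```

```text
[ 0.6035 -0.3141  0.2506] 0.0235 [ 0.2 -0.2  0.4] yaw -11.489999999999995 t 32.325
```

View pics/s19c.png

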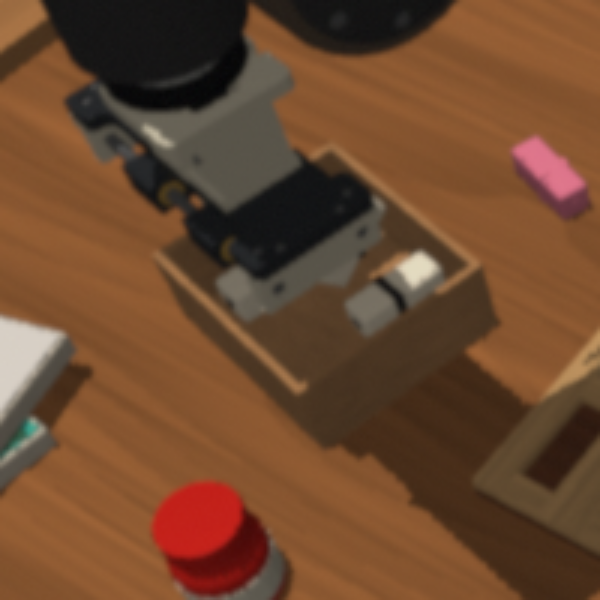

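apply_moves(commands=[{"dx": 1, "dy": 0, "dz": -18, "spin": 0, "hand": 1}, {"dx": 0, "dy": 0, "dz": -14, "spin": 0, "hand": 1}, {"dx": 0, "dy": 0, "dz": 0, "spin": 0, "hand": 1}, {"dx": 0, "dy": 0, "dz": 0, "spin": 0, "hand": 0.6}, {"dx": 0, "dy": 0, "dz": 0, "spin": 0, "hand": 0.53}])

```text
t: 33.0
eef_pos: [0.6045, -0.3142, 0.2184]
ee_rot: [2.964, 1.57, -0.378]
force: [-0.0, 0.0, -0.2]
width: 0.0378
```

apply_moves(commands=[{"dx": 0, "dy": 0, "dz": 25, "spin": 0, "hand": 0.53}, {"dx": 0, "dy": 0, "dz": 40, "spin": 0, "hand": 0.53}, {"dx": 0, "dy": 10, "dz": 50, "spin": 0, "hand": 0.53}, {"dx": -5, "dy": 50, "dz": 15, "spin": 0, "hand": 0.53}, {"dx": -10, "dy": 58, "dz": 0, "spin": 0, "hand": 0.53}])

```text
t: 33.62
eef_pos: [0.5894, -0.1956, 0.3503]
ee_rot: [-3.044, 1.566, -0.104]
force: [0.5, 0.8, -0.7]
width: 0.0415
```

apply_moves(commands=[{"dx": -15, "dy": 58, "dz": 0, "spin": 5, "hand": 0.4}, {"dx": -20, "dy": 58, "dz": 0, "spin": 5, "hand": 0.4}, {"dx": -25, "dy": 50, "dz": 0, "spin": 5, "hand": 0.4}, {"dx": -25, "dy": 30, "dz": 0, "spin": 5, "hand": 0.4}, {"dx": 0, "dy": 0, "dz": 0, "spin": 2, "hand": 0.4}])

```text
t: 34.25
eef_pos: [0.5029, 0.0015, 0.3489]
ee_rot: [-2.814, 1.569, 0.515]
force: [1.1, 0.2, 0.1]
width: 0.0525
```

Run:
```python
from h import *
C,im,h=grab('scene','s20'); C,t,h=grab('top','t20');st()
cv2.imwrite('pics/s20c.png',np.hstack([cv2.resize(im[120:270,80:230],(400,400)),cv2.resize(t[130:280,390:540],(400,400))])[:,:,::-1])
```

```text
[5.043e-01 2.000e-04 3.487e-01] 0.0526 [-0.6  0.6 -0.2] yaw 10.590000000000003 t 34.35
```

View pics/s20c.png

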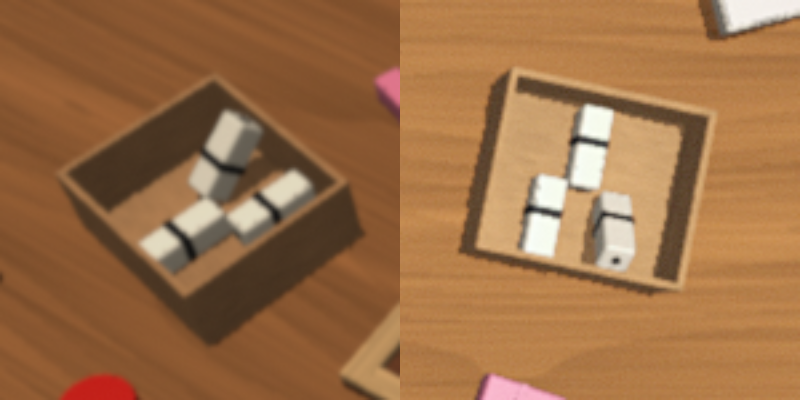

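View pics/t20.png

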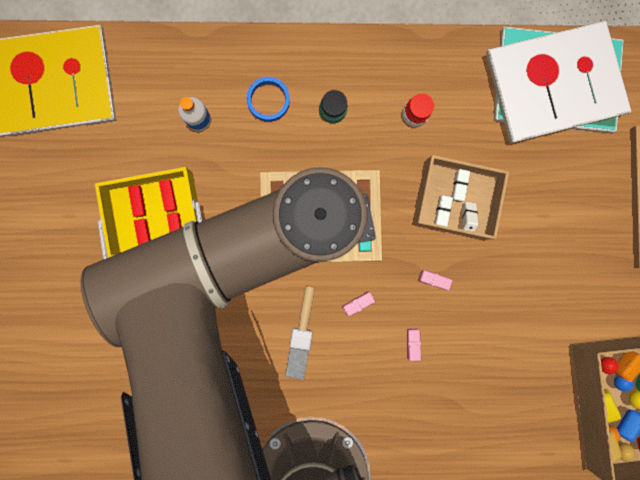

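View pics/s20.png

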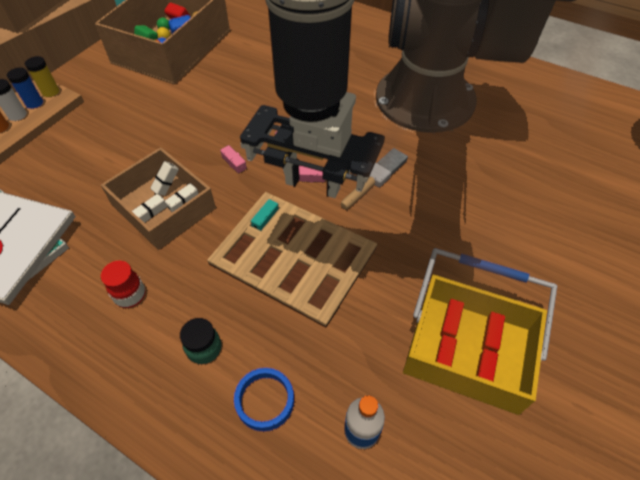

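apply_moves(commands=[{"dx": -8, "dy": 25, "dz": 0, "spin": -9, "hand": 0.4}, {"dx": -8, "dy": 30, "dz": 0, "spin": -9, "hand": 0.4}, {"dx": -8, "dy": 30, "dz": 0, "spin": -9, "hand": 0.4}, {"dx": -8, "dy": 30, "dz": 0, "spin": -9, "hand": 0.4}, {"dx": -8, "dy": 30, "dz": 0, "spin": -9, "hand": 0.4}])

```text
t: 34.98
eef_pos: [0.4648, 0.1452, 0.348]
ee_rot: [-2.485, 1.57, 0.046]
force: [0.4, -0.8, -0.1]
width: 0.0529
```

apply_moves(commands=[{"dx": -9, "dy": 32, "dz": 0, "spin": -9, "hand": 0.4}, {"dx": -9, "dy": 32, "dz": 0, "spin": -9, "hand": 0.4}, {"dx": -9, "dy": 32, "dz": 0, "spin": -9, "hand": 0.4}, {"dx": -9, "dy": 32, "dz": 0, "spin": -9, "hand": 0.4}, {"dx": -8, "dy": 25, "dz": 0, "spin": -9, "hand": 0.4}])

```text
t: 35.6
eef_pos: [0.421, 0.2987, 0.3479]
ee_rot: [-1.681, 1.57, 0.065]
force: [0.4, -0.3, 0.2]
width: 0.0527
```

Run:
```python
from h import *
C,im,h=grab('scene','s21'); 
C,im,h=grab('wrist','w21');st(); print(status.get_state()['q'])
print(tri(cam('top'),(469.5,211.75),cam('scene'),(162.5,180.75)))
for p in ((.4205,.2985,.068),(.5426,.3186,.058)): print(proj(C,p))
```

```text
[0.4209 0.2995 0.3478] 0.0524 [-0.2  0.1 -0.7] yaw -79.75999999999999 t 35.7
[ 9.98960394e-01  1.44787606e-01 -4.15648715e-01  2.59330462e-04
 -1.01000780e+00 -8.20414812e-01]
(array([ 0.5439197 , -0.32561593,  0.03684357]), np.float64(0.003884092790038227))
[320.62367292 236.32139387]
[171.266267   232.37340721]
```

View pics/s21.png

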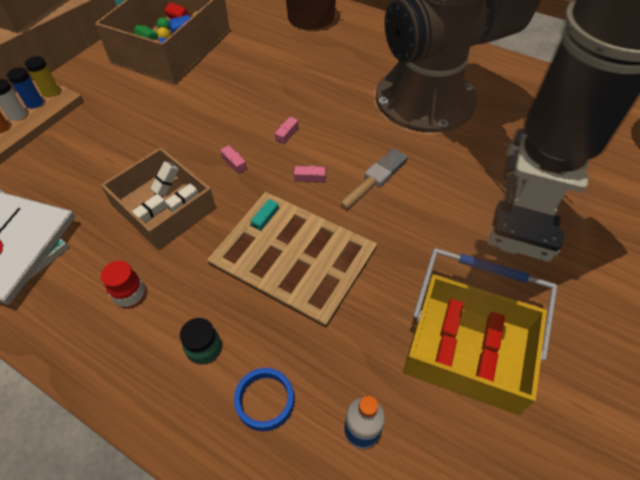

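View pics/w21.png

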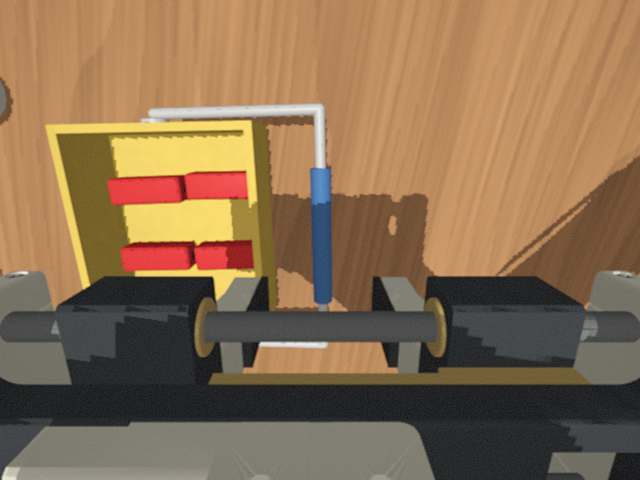

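apply_moves(commands=[{"dx": 0, "dy": 0, "dz": -20, "spin": 0, "hand": 0.62}, {"dx": 0, "dy": 0, "dz": -20, "spin": 0, "hand": 0.62}, {"dx": 0, "dy": 0, "dz": -20, "spin": 0, "hand": 0.62}, {"dx": 0, "dy": 0, "dz": -15, "spin": 0, "hand": 0.62}, {"dx": 0, "dy": 0, "dz": -10, "spin": 0, "hand": 0.62}])

```text
t: 36.33
eef_pos: [0.4207, 0.2974, 0.2621]
ee_rot: [2.474, 1.57, -2.056]
force: [0.2, 0.2, -0.0]
width: 0.0336
```

apply_moves(commands=[{"dx": 0, "dy": 0, "dz": -15, "spin": 0, "hand": 0.62}, {"dx": 0, "dy": 0, "dz": -12, "spin": 0, "hand": 0.62}, {"dx": 0, "dy": 0, "dz": -9, "spin": 0, "hand": 0.62}, {"dx": 0, "dy": 0, "dz": 0, "spin": 0, "hand": 0.62}, {"dx": 0, "dy": 0, "dz": 0, "spin": 0, "hand": 0.62}])

```text
t: 36.95
eef_pos: [0.4203, 0.2981, 0.2272]
ee_rot: [-1.02, 1.57, 0.734]
force: [-0.2, 0.4, 0.3]
width: 0.0333
```

Run:
```python
from h import *
C,im,h=grab('scene','s22'); cv2.imwrite('pics/s22c.png',cv2.resize(im[160:430,360:630],(600,600))[:,:,::-1])
st()
C,im,h=grab('wrist','w22')
```

```text
[0.4203 0.2981 0.2273] 0.0333 [0.1 0.6 0.7] yaw -79.49000000000001 t 37.0
```

View pics/s22c.png

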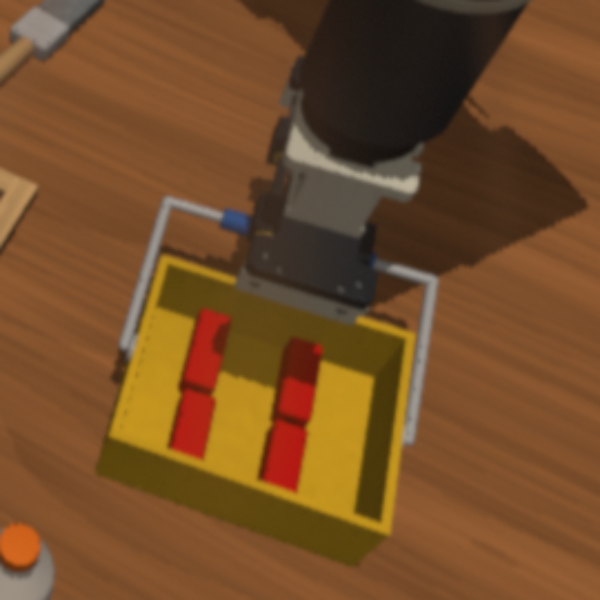

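View pics/w22.png

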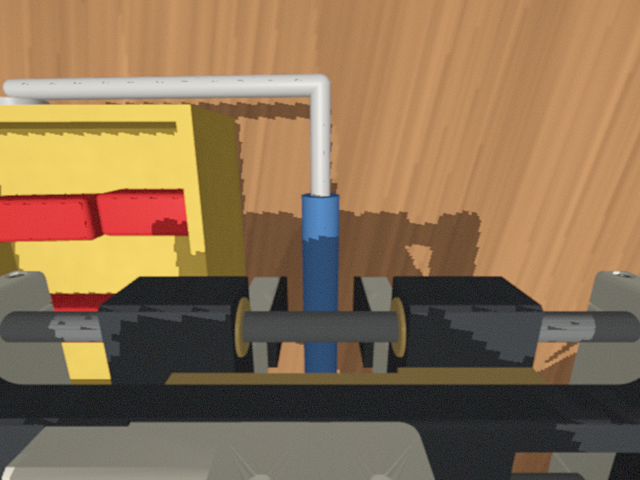

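apply_moves(commands=[{"dx": 0, "dy": 0, "dz": 0, "spin": 0, "hand": 1}, {"dx": 0, "dy": 0, "dz": 0, "spin": 0, "hand": 1}, {"dx": 0, "dy": 0, "dz": 0, "spin": 0, "hand": 1}, {"dx": 2.1, "dy": 0.4, "dz": 14.8, "spin": 0, "hand": 1}, {"dx": 0, "dy": 0, "dz": 0, "spin": 0, "hand": 1}], grip_force=20)

```text
t: 37.67
eef_pos: [0.4223, 0.2982, 0.2427]
ee_rot: [-0.385, 1.57, 1.369]
force: [-1.7, -0.3, -0.5]
width: 0.015
```

Run:
```python
from h import *
C,im,h=grab('scene','s23'); cv2.imwrite('pics/s23c.png',cv2.resize(im[160:430,360:630],(600,600))[:,:,::-1])
st()
```

```text
[0.4222 0.2982 0.2423] 0.0155 [-1.4  0.  -0.5] yaw -79.52000000000001 t 37.725
```

View pics/s23c.png

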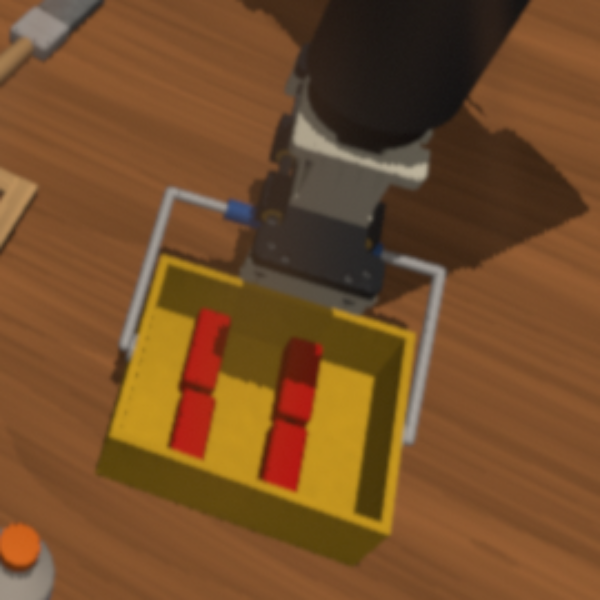

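Handle follows. Continue the arc.

apply_moves(commands=[{"dx": 3.7, "dy": 0.7, "dz": 14.5, "spin": 0, "hand": 1}, {"dx": 5.5, "dy": 1.0, "dz": 13.9, "spin": 0, "hand": 1}, {"dx": 7.1, "dy": 1.3, "dz": 13.2, "spin": 0, "hand": 1}, {"dx": 8.6, "dy": 1.6, "dz": 12.2, "spin": 0, "hand": 1}, {"dx": 9.9, "dy": 1.8, "dz": 11.1, "spin": 0, "hand": 1}])

```text
t: 38.35
eef_pos: [0.4567, 0.3041, 0.3077]
ee_rot: [1.892, 1.569, -2.638]
force: [-7.7, -0.5, 2.0]
width: 0.0154
```

Run:
```python
from h import *
C,im,h=grab('scene','s24'); cv2.imwrite('pics/s24c.png',cv2.resize(im[160:430,360:630],(600,600))[:,:,::-1])
st()
```

```text
[0.4579 0.3047 0.3092] 0.0151 [-5.1 -1.6  7.4] yaw -79.49000000000001 t 38.4
```

View pics/s24c.png

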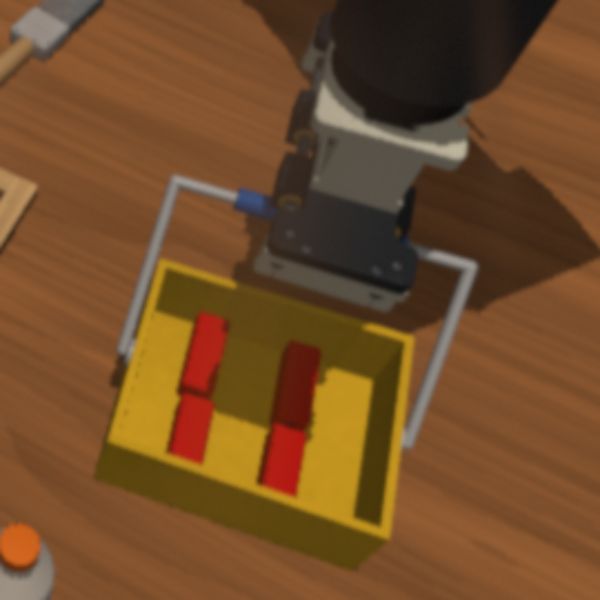

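apply_moves(commands=[{"dx": 9, "dy": 1.8, "dz": 10, "spin": 0, "hand": 1}, {"dx": 11.2, "dy": 2.1, "dz": 9.7, "spin": 0, "hand": 1}, {"dx": 12.2, "dy": 2.3, "dz": 8.4, "spin": 0, "hand": 1}, {"dx": 6, "dy": 1.1, "dz": 3.5, "spin": 0, "hand": 1}, {"dx": 0, "dy": 0, "dz": 0, "spin": 0, "hand": 1}])

```text
t: 39.02
eef_pos: [0.4963, 0.3119, 0.3398]
ee_rot: [-1.548, 1.569, 0.206]
force: [-3.7, -2.8, 7.1]
width: 0.0153
```

Run:
```python
from h import *
C,im,h=grab('scene','s25'); cv2.imwrite('pics/s25c.png',cv2.resize(im[160:430,360:630],(600,600))[:,:,::-1])
st()
```

```text
[0.4962 0.3118 0.3398] 0.0152 [-4.4 -2.7  6.4] yaw -79.5 t 39.075
```

View pics/s25c.png

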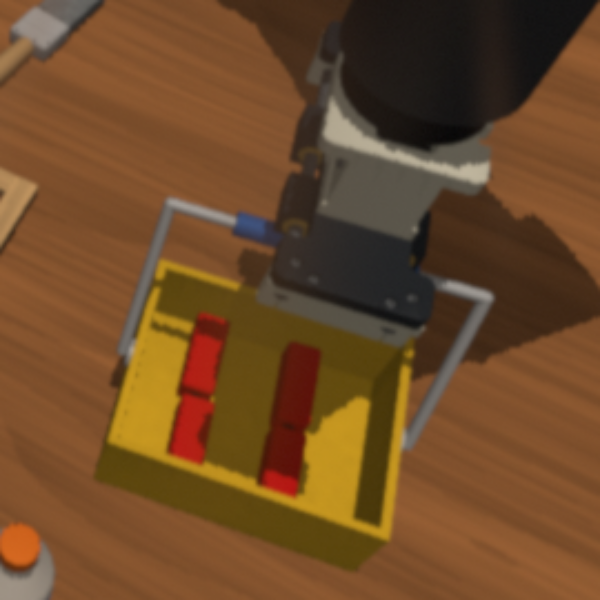

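Run:
```python
from h import *
C=cam('scene'); a=np.radians(10.5);X=np.array([np.cos(a),np.sin(a),0]);Y=np.array([-np.sin(a),np.cos(a),0])
for c in ((.5426,.3186,.058),(.5475,.3210,.058)):
  for th in (.08,.8,.9,1.,1.1,1.2):
    g=np.array(c)-X*.125*np.cos(th)+np.array([0,0,.125*np.sin(th)])
    print(th,[((proj(C,g+Y*s)-[360,160])/.45).round() for s in (-.1,.1)])
  r=[((proj(C,np.array(c)+[0,0,.012]+X*i*.075+Y*j*.09)-[360,160])/.45).round() for i,j in((-1,-1),(1,-1),(1,1),(-1,1))]; print(r)
```

```text
0.08 [array([157., 197.]), array([430., 280.])]
0.8 [array([166., 174.]), array([472., 265.])]
0.9 [array([165., 178.]), array([477., 270.])]
1.0 [array([164., 183.]), array([480., 278.])]
1.1 [array([162., 190.]), array([483., 287.])]
1.2 [array([159., 200.]), array([486., 298.])]
[array([155., 252.]), array([102., 433.]), array([382., 533.]), array([409., 331.])]
0.08 [array([158., 203.]), array([431., 286.])]
0.8 [array([167., 181.]), array([474., 272.])]
0.9 [array([166., 184.]), array([478., 278.])]
1.0 [array([164., 190.]), array([482., 285.])]
1.1 [array([162., 197.]), array([485., 295.])]
1.2 [array([160., 207.]), array([487., 306.])]
[array([156., 258.]), array([102., 441.]), array([383., 542.]), array([410., 338.])]
```

Run:
```python
from h import *
C,im,h=grab('wrist','w25');st()
```

```text
[0.4962 0.3118 0.3398] 0.0152 [-3.5 -3.   6.4] yaw -79.5 t 39.125
```

View pics/w25.png

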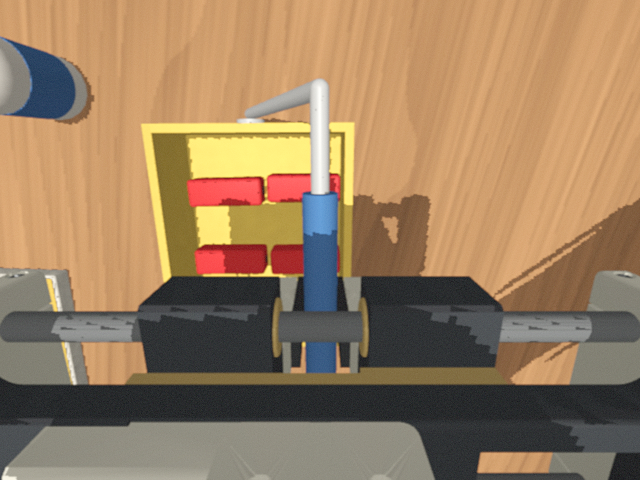

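apply_moves(commands=[{"dx": 10, "dy": 1.8, "dz": 3, "spin": 0, "hand": 1}, {"dx": 10, "dy": 1.8, "dz": 2, "spin": 0, "hand": 1}, {"dx": 10, "dy": 1.8, "dz": 1, "spin": 0, "hand": 1}, {"dx": 5, "dy": 0.9, "dz": 0, "spin": 0, "hand": 1}, {"dx": 0, "dy": 0, "dz": 0, "spin": 0, "hand": 1}])

```text
t: 39.75
eef_pos: [0.5322, 0.3186, 0.3473]
ee_rot: [-1.379, 1.565, 0.375]
force: [0.2, -3.0, 9.1]
width: 0.0152
```

Run:
```python
from h import *
C,im,h=grab('scene','s26'); cv2.imwrite('pics/s26c.png',cv2.resize(im[160:430,360:630],(600,600))[:,:,::-1])
st();C,im,h=grab('wrist','w26')
```

```text
[0.5322 0.3185 0.3473] 0.0155 [-0.2 -2.3 10.8] yaw -79.46000000000001 t 39.8
```

View pics/s26c.png

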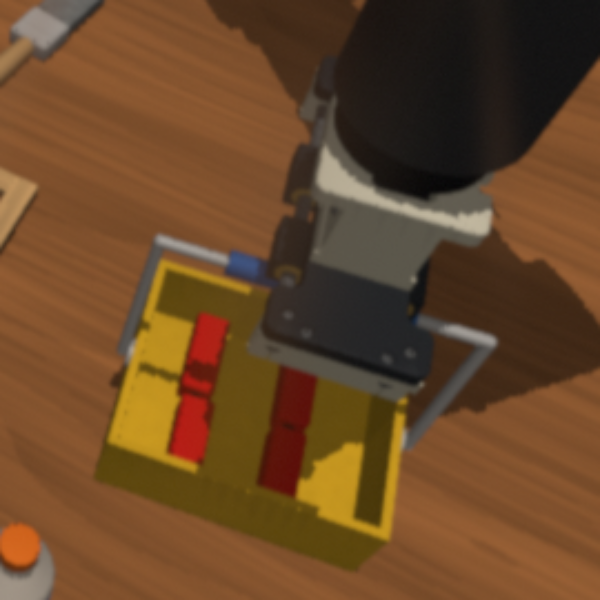

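View pics/w26.png

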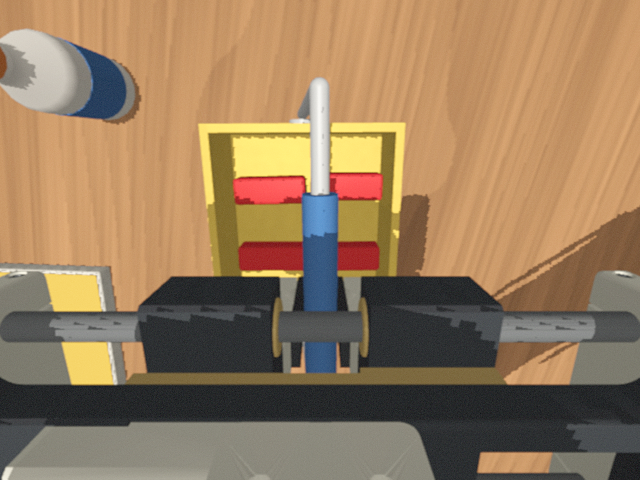

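apply_moves(commands=[{"dx": 6, "dy": 1.1, "dz": 0, "spin": 0, "hand": 1}, {"dx": 6, "dy": 1.1, "dz": 0, "spin": 0, "hand": 1}, {"dx": 4, "dy": 0.7, "dz": 0, "spin": 0, "hand": 1}, {"dx": 2, "dy": 0.4, "dz": 0, "spin": 0, "hand": 1}, {"dx": 0, "dy": 0, "dz": 0, "spin": 0, "hand": 1}])

```text
t: 40.48
eef_pos: [0.5497, 0.3218, 0.3471]
ee_rot: [-1.328, 1.566, 0.427]
force: [-2.1, -1.9, 10.2]
width: 0.0154
```

apply_moves(commands=[{"dx": 3, "dy": 0.5, "dz": 0, "spin": 0, "hand": 1}, {"dx": 3, "dy": 0.5, "dz": 0, "spin": 0, "hand": 1}, {"dx": 0, "dy": 0, "dz": 0, "spin": 0, "hand": 1}, {"dx": 0, "dy": 0, "dz": 0, "spin": 0, "hand": 1}, {"dx": 0, "dy": 0, "dz": 0, "spin": 0, "hand": 1}])

```text
t: 41.1
eef_pos: [0.5547, 0.3227, 0.3484]
ee_rot: [-1.251, 1.567, 0.504]
force: [-11.3, -1.8, 19.7]
width: 0.015
```

Run:
```python
from h import *
C,im,h=grab('scene','s27'); cv2.imwrite('pics/s27c.png',cv2.resize(im[160:430,360:630],(600,600))[:,:,::-1])
st();C,im,h=grab('wrist','w27')
```

```text
[0.5547 0.3227 0.3484] 0.0152 [-10.9  -3.9  19.5] yaw -79.44 t 41.15
```

View pics/s27c.png

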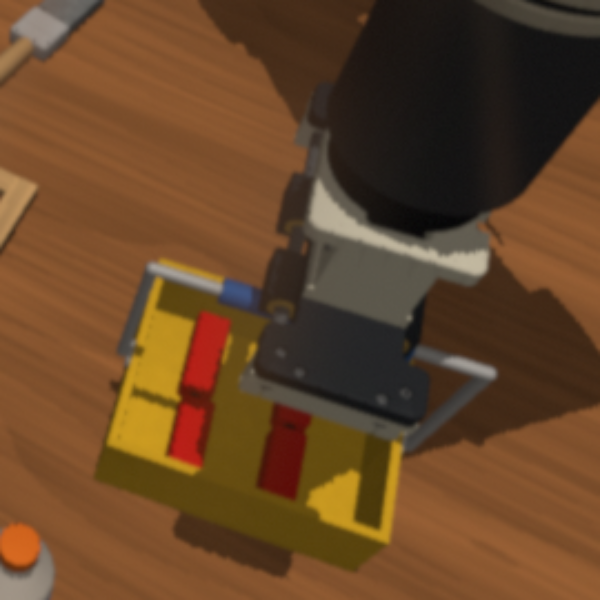

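View pics/w27.png

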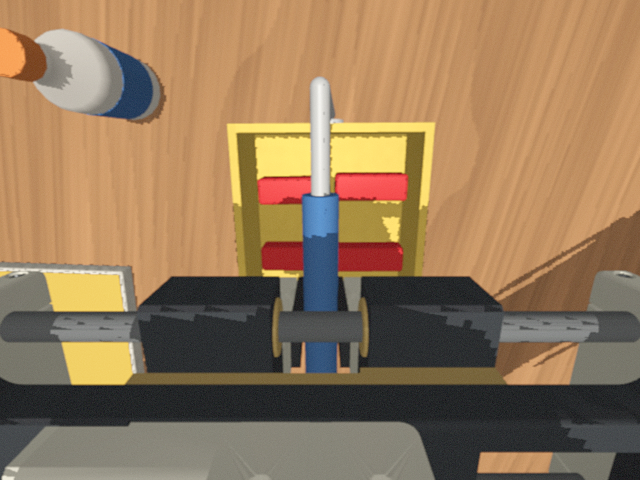

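apply_moves(commands=[{"dx": 0, "dy": 0, "dz": 0, "spin": 0, "hand": 0.6}, {"dx": 0, "dy": 0, "dz": 0, "spin": 0, "hand": 0.6}, {"dx": 0, "dy": 0, "dz": 0, "spin": 0, "hand": 0.6}, {"dx": 0, "dy": 0, "dz": 10, "spin": 0, "hand": 0.6}, {"dx": 0, "dy": 0, "dz": 20, "spin": 0, "hand": 0.6}])

```text
t: 41.82
eef_pos: [0.5547, 0.3225, 0.3743]
ee_rot: [2.384, 1.57, -2.146]
force: [-0.7, -0.3, 0.0]
width: 0.035
```

Run:
```python
from h import *
C,im,h=grab('scene','s28'); cv2.imwrite('pics/s28c.png',cv2.resize(im[160:430,360:630],(600,600))[:,:,::-1])
st();C,im,h=grab('wrist','w28')
```

```text
[0.5554 0.323  0.3781] 0.0351 [0.3 0.8 3.8] yaw -79.47999999999999 t 41.875
```

View pics/w28.png

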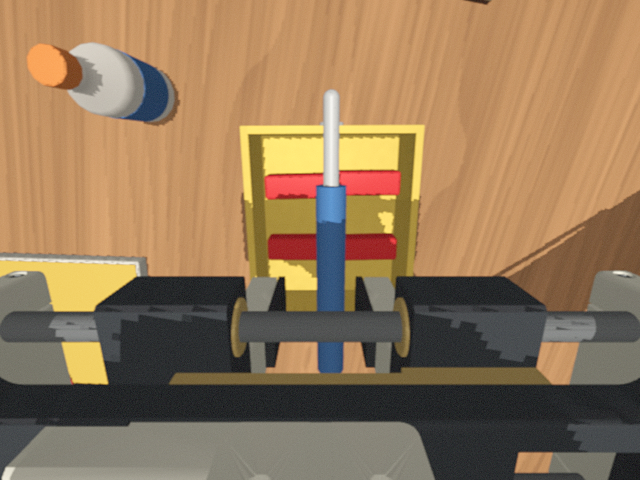

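apply_moves(commands=[{"dx": 0, "dy": 0, "dz": 30, "spin": 0, "hand": 0.6}, {"dx": 0, "dy": 0, "dz": 40, "spin": 0, "hand": 0.6}, {"dx": 0, "dy": 0, "dz": 0, "spin": 0, "hand": 0.6}, {"dx": 0, "dy": 0, "dz": 0, "spin": 0, "hand": 0.6}, {"dx": 0, "dy": 0, "dz": 0, "spin": 0, "hand": 0.6}])

```text
t: 42.55
eef_pos: [0.5544, 0.3225, 0.443]
ee_rot: [2.086, 1.569, -2.443]
force: [0.1, -0.5, 0.4]
width: 0.0352
```

Run:
```python
from h import *
C,im,h=grab('wrist','w29');st()
C,im,h=grab('scene','s29'); cv2.imwrite('pics/s29c.png',cv2.resize(im[160:430,360:630],(600,600))[:,:,::-1])
```

```text
[0.5544 0.3225 0.443 ] 0.0352 [-0.1 -1.   0.5] yaw -79.50999999999999 t 42.6
```

View pics/w29.png

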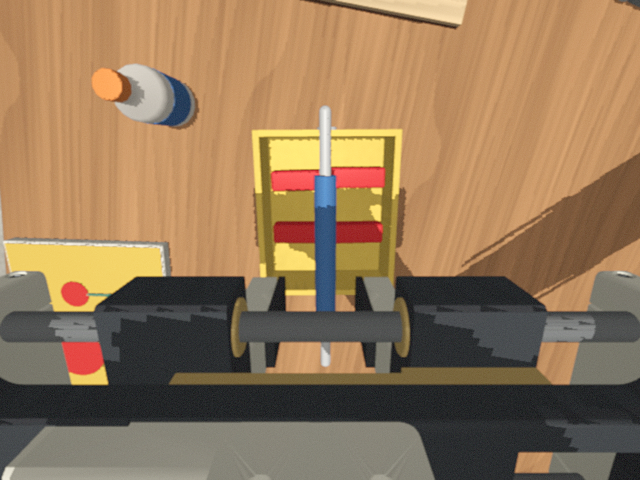

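View pics/s29c.png

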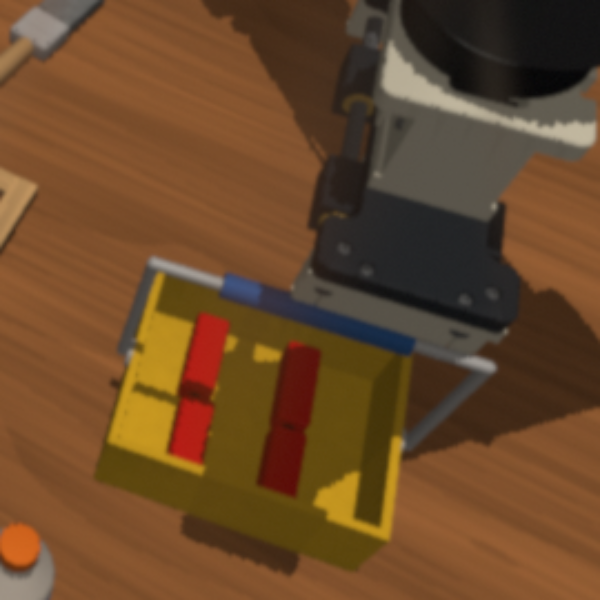

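Run:
```python
from h import *
C=cam('wrist')
im=cv2.imread('pics/w29.png'); h=cv2.cvtColor(im,cv2.COLOR_BGR2HSV)
a=np.radians(10.5);X=np.array([np.cos(a),np.sin(a)])
for v in (145,160,205,220,240):
    H,S,V=[h[v,:,i].astype(int) for i in range(3)]
    b=np.where((H>100)&(H<125)&(S>120)&(np.abs(np.arange(640)-326)<30))[0]
    y=np.where((H>20)&(H<34)&(S>110)&(V>60)&(np.arange(640)>230)&(np.arange(640)<430))[0]
    l,r=onz(C,(y.min(),v),.07)[:2]@X,onz(C,(y.max()+1,v),.07)[:2]@X
    if len(b):
        for z in (.183,): 
            g=onz(C,((b.min()+b.max()+1)/2,v),z)[:2]@X
    else: g=np.nan
    print(v,y.min(),y.max(),l.round(4),r.round(4),'w',(l-r).round(4),'c',((l+r)/2).round(4),b.min() if len(b) else 0,b.max() if len(b) else 0,'g',g)
```

```text
145 253 401 0.6709 0.5203 w 0.1505 c 0.5956 0 0 g nan
160 254 400 0.6706 0.5204 w 0.1503 c 0.5955 0 0 g nan
205 257 397 0.6699 0.5205 w 0.1494 c 0.5952 315 334 g 0.5996926567350209
220 257 396 0.6708 0.5205 w 0.1502 c 0.5956 316 334 g 0.5992802688636435
240 259 395 0.6697 0.5202 w 0.1495 c 0.595 316 334 g 0.5992084155338143
```

Run:
```python
from h import *
C,im,h=grab('top','t30');C2,im2,h2=grab('scene','s30');st()
H,S,V=[h[...,i].astype(int) for i in range(3)]
m=(H>75)&(H<100)&(S>100); m[:165]=0;m[270:]=0;m[:,:255]=0;m[:,390:]=0
for c,s,_ in blobs(m,40): print(c,s,onz(C,c,.032))
cv2.imwrite('pics/f30.png',np.hstack([cv2.resize(im,(400,300)),cv2.resize(im2,(400,300))])[:,:,::-1])
```

```text
[0.5545 0.3226 0.4435] 0.0349 [-0.1  0.4  0.4] yaw -79.5 t 42.75
[364.34636872 235.25977654] [359 220  12  31 358] [ 0.49749557 -0.11051756  0.032     ]
```

View pics/f30.png

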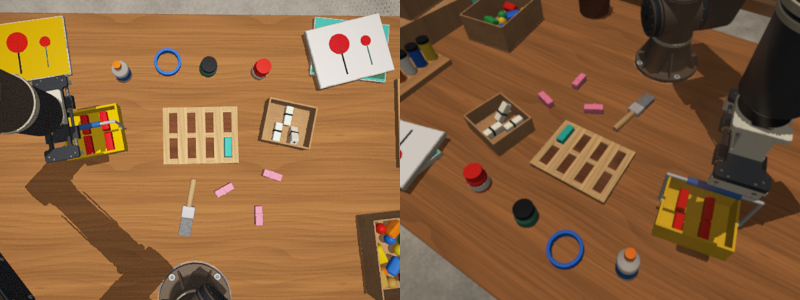

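View pics/t30.png

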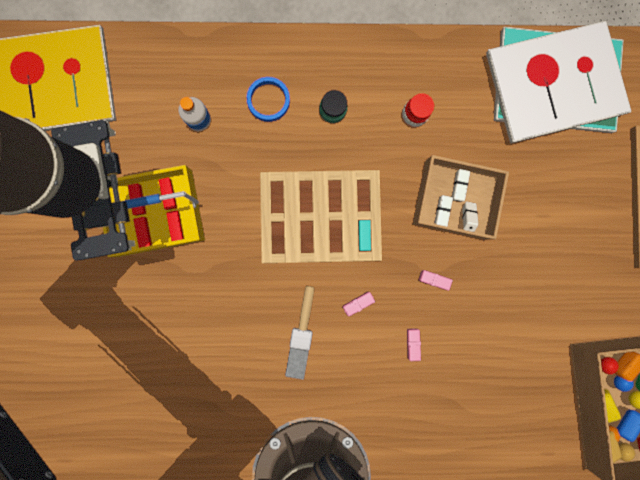

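Everything is in place: the bars are in their boxes, the handle is up, the turquoise bar hasn't moved and the bystanders are where they were.

```bash
python3 -c "
from station import arm
print(arm.job_done())"
```

```text
the job is handed in; nothing more can be done
None
```

The order is sorted and I handed the job in at about 43 s of the 210 s. All four red bars are in the yellow tote and all three cracked white bars are in the reject box. After that I swung the tote's handle up to its end stop.

What my last checks showed:
- **Handle:** the wrist picture puts the grip about 4 mm past the hinge line, which works out to about 1.60 rad. The force readings also jumped as it reached the stop.
- **Turquoise bar:** it measured within about 0.1 mm of where it started.
- **Bystanders and boxes:** the glue, jars and tape look unmoved, and both boxes stand upright. The gripper was well clear of everything at hand-in.

Two things were not perfect:
- **Leaning bar:** one white bar rests tilted against the reject box wall. Its centre is about 30 mm up, below the 60 mm rim, and it stayed still.
- **Tote shift:** the tote slid a few millimetres while I swung the handle. During that swing, the radius from the arm's position came out near 131 mm instead of the stated 125 mm. The upward force also reached about 20 N, well under the limits.

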